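Fit a microscope lamp's field lens and screw down its retaining ring

ROBOT

A 6-joint arm with a two-finger parallel gripper is mounted at the origin on a cart in front of the work surface, level with it; the furniture and walls round the work are solid. World frame = base frame: x ahead of the robot, y to its left, z up, the work surface at z = 0. Lengths are in m, angles in rad, forces in N, time in s.
With the tool pointing down it reaches from about 0.35 to 0.975 m from the base axis. Payload 4.9 kg.
Tool frame: the origin (TCP) lies on the centre line of the jaws, within the pads' length; the fingertips stand ctrl.nose_length ahead of it and the grasp point (between the pads) lies 2 mm behind it (ctrl.nose_length is the distance from the TCP to the fingertips, in m); z points along the fingers, y is the direction in which the jaws open and shut (so a half turn about z gives the same grasp; the last joint's range is limited). The gripper opens to 85 mm and grips with 20 to 120 N. Pads are 22 mm wide; open, the fingers measure 114 mm over their backs; the gripper's body (76 mm by 85 mm) begins 54 mm behind the grasp point. The pads swing forward as they close: fully open they stand 13 mm farther back than shut.
Start: joints at [-1.227, 0.053, 1.613, -0, 1.476, -0.119], TCP at [0.279, -0.559, 0.248] pointing down, gripper open.
Joint ranges: [-3.01, 3.01], [-1.01, 2.22], [0.06, 2.58], [-1.02, 4.17], [0.09, 2.62], [-3.14, 3.14]. Speed limits (rad/s): [2.57, 2.57, 3.14, 3.14, 3.14, 3.14].

INTERFACE

Orientations are given as a rotation vector (axis times angle).
In Python, from station import sensors, get_image, order, ctrl gives the robot as it stands.
- The arm moves only by the tool move_arm, never from a script. Its argument "increments" is a list of rows, each a list of 5 numbers: the shift along the tool's x, y, z in cm, then the turn about the tool's z in degrees, then the finger opening in cm, from 0 to 8.54. In form: [[dx, dy, dz, twist, gripper], ...]. A call has 1 to 5 rows; each row is the pose to reach, as a shift and turn from the pose commanded when the call began, along the tool's axes at that moment; what a row does not reach only later rows make up. A row lasts 1/8 s, in which the tool goes at most 62.5 mm and 10.7 degrees, less where a joint would pass 70% of its speed; a pose out of reach is approached as far as the arm can. A call with a gripper value outside its range is refused whole. The fingers move at their own pace and stop on an object; "newtons" is the grip in N (left out, the last holds). Time passes only in rows, so rows that repeat a pose let the fingers close. It gives the time, the measured TCP pose, the force and the opening at its end, in the units of the state.
- sensors.get_obs(): the state, without advancing time (a new reading comes with each control period).
- get_image(name): name is "side" or "top" or "wrist"; returns a dict with "image" (480x640x3 uint8, red, green, blue), "K" (3x3 intrinsics, pixels), "D" ([k1, k2, p1, p2, k3] as OpenCV has them; the pictures are not rectified), "R" (3x3) and "t" (3): a world point X has camera coordinates R X + t. Camera axes: x right, y down, z forward; pixel columns grow to the right and rows downward; lengths in m; the calibration is good to about 2 mm. A picture is of the moment at which its call begins. There is no depth.
- order.finish_job(): hands the job in, once; it reports no verdict.
The state is a dict: "t": time; "q": joint angles; "dq": joint speeds; "effort": joint torques, N m; "tool_pos": TCP position; "tool_rot": TCP orientation; "contact_force": force on the tool from outside, world axes, zero at the start; "wrist_torque": the same for the moment, N m; "opening": finger opening in m.
Only numpy, scipy, OpenCV 4.12 (cv2) and the standard library are available. Lean on these libraries where they do the work, as an engineer would, in place of code of your own. Each camera call takes 0.05 s, during which the arm holds its last target.

TASK

The microscope's lamp base has been cleaned and its field lens has to go back: slide the loose lens over the deck, flat side down, until it drops into the open round cell and lies flat, then set the eared retaining ring into the cell over it. Feel for the start of the thread by turning the ring backwards (anticlockwise seen from above) until it drops in, then screw it clockwise until the spring under the lens is pressed flat and the ring is snug - hand-tight, not forced - and let go.

Things in the scene. Friction and masses are not known exactly. Their poses are not given: they have to be found in the camera images.
- lamp_base: Fixed low lamp base of a microscope, grey and white, 130 x 250 x 45 mm (x, y, z); its top is a flat deck. Origin: centre of its underside on the worktop, z up, long side along y. The lens cell is sunk into the deck toward -y, the loose lens lies on the deck toward +y. A knob and a switch stick out 12 mm at -x, below the deck.
- cell_mouth (a point): Centre of the cell's mouth, level with the deck, axes as the base. Round grey metal socket, 78 mm outside, flush with the deck; mouth 59 mm wide. Three gaps in the rim (32 degrees wide, 120 apart, out to 68 mm diameter) let the ring's lugs in. How the gaps lie round the mouth differs each time and is not in this pose: feel or look for them.
- cell_seat (a point): On the cell's axis, 15.8 mm below the mouth, axes as the base: the lens's flat side comes to lie here, where the cell narrows to 56 mm. The seat is a wave spring that yields 1.8 mm straight down (3 N at first, 8.4 N when flat, then solid). The greased thread under the rim falls 2.8 mm per rad clockwise seen from above: clockwise tightens.
- lens: Loose clear glass plano-convex lens, 54 mm diameter: flat underside, upright rim 5 mm high, a low dome of 38 mm diameter on top, 11 mm high in all, 45 g. It starts flat side down on the deck. Origin: centre of its flat underside; z points out of the dome.
- lens_ring: Loose bright metal retaining ring, 70 g, on the worktop right of the base, ears up. Body 57 mm outside, 43 mm inside, 10 mm high, foot chamfered over 2 mm. Two flat ears stand on it at +x and -x: 5.5 mm thick, outer faces 54 mm apart, 16 mm wide, 10 to 26 mm above the underside; grip or push them. Origin: centre of the underside; z up through the ears.
- ring_lugs (a point): On the ring's axis, 5 mm above its underside (lower side of its three lugs), axes as the ring. The lugs reach out to 66 mm diameter, 8 mm long, 2.5 mm high, at 90, 210 and 330 degrees from +x. Set in the mouth off the gaps, the ring rests on them level with the mouth; over the gaps it drops 5.8 mm onto the lens rim, and can then turn anticlockwise a few degrees only.
- ring_grip (a point): On the ring's axis, 21 mm above its underside: where to grip the ears so that fingertips clear the deck to the end. Dropped in, the ring turns clockwise 25 to 40 degrees freely, then against the spring, flat 65 to 80 degrees from where it dropped (underside 12.7 mm below the mouth, 6 to 9 N pushed at one ear), then stiffens fast (18 N: snug). It stays as left. Over 100 N on the lens cracks it.
There are look-alikes about, which are no part of the job. There is more than one size of the lens; the one meant has the size given above. What is shaped like the lens_ring but purple is not meant.

How it is judged:
By the outcome, as a careful person would: the job done as asked, in the order asked, and still so for the second after the job is handed in, with the robot touching nothing.
It also fails if it takes over 72 s, if anything falls off the work surface, if the arm or the gripper's body presses on something with over 40 N, if the wrist force passes 120 N, or if a joint passes its speed limit or range.

## Working session

There is one attempt and no reset: what is moved stays moved. The work goes in short steps, Python scripts to look and compute and a tool call to move; the robot and the scene stay as the last step left them, time stands still between calls to the robot, and variables do not carry over. Pictures are saved under pics/ and viewed, and the job is handed in when it is done.

Besides the shell and the picture viewer there is one more tool, called after ">>>" as name(argument=value, ...), one argument or row to a line, values as JSON. move_arm: Moves the arm, as the interface text tells. Its arguments: {"type":"object","properties":{"increments":{"type":"array"},"newtons":{"type":"number"}},"required":["increments"]}

```bash
ls -la; mkdir -p pics
python3 - <<'E'
from station import sensors, get_image, order, ctrl
import cv2, numpy as np
print(ctrl.nose_length, sensors.get_obs())
for n in ["side","top","wrist"]:
    d=get_image(n); cv2.imwrite(f"pics/{n}0.png",d["image"][:,:,::-1])
    print(n,d["K"],d["D"],d["R"],d["t"], -d["R"].T@d["t"])
E
```

```text
total 12
drwxr-xr-x  3 agent agent 4096 Dec  6 13:24 .
drwxr-xr-x 23 root  root  4096 Dec  6 13:24 ..
drwxr-xr-x  2 agent agent 4096 Dec  6 13:24 pics
0.017 {'t': 0.0, 'q': array([-1.22697128e+00,  5.33225936e-02,  1.61431173e+00, -1.08172629e-05,
        1.47598867e+00, -1.19005691e-01]), 'dq': array([ 1.45378056e-04, -1.71408619e-03,  8.83736634e-04, -3.71471820e-05,
       -1.18712035e-03, -9.55762334e-04]), 'effort': array([ 3.74290557e-04, -3.93678796e+01, -3.70177388e+01, -6.99107545e-05,
        6.91198322e-03,  5.22353872e-06]), 'tool_pos': array([ 0.27884497, -0.55868522,  0.24707363]), 'tool_rot': array([-3.05588346e+00, -7.20080336e-01,  3.74315076e-04]), 'contact_force': array([ 0.04761903,  0.4774093 , -0.24495815]), 'wrist_torque': array([-0.02054352, -0.0284422 ,  0.01739695]), 'opening': 0.08545842433146354}
side [[452.91708582   0.         314.62710105]
 [  0.         452.91708582 232.90659584]
 [  0.           0.           1.        ]] [0.00613362 0.         0.         0.         0.        ] [[ 0.99970581  0.02357584 -0.00569785]
 [ 0.01027999 -0.62462919 -0.7808538
[... 184 characters left out ...]
04284083 243.34637236]
 [  0.           0.           1.        ]] [-0.06213397  0.          0.          0.          0.        ] [[-0.02655552 -0.99964365  0.00271463]
 [-0.98610486  0.02575019 -0.16411623]
 [ 0.16398784 -0.0070351  -0.98643727]] [-0.0708266   0.5129481   0.84543044] [ 0.36529946 -0.07806219  0.91833947]
wrist [[405.37984537   0.         320.18427202]
 [  0.         405.37984537 239.94061795]
 [  0.           0.           1.        ]] [0.0134124 0.        0.        0.        0.       ] [[ 0.44680745 -0.89462658 -0.00252817]
 [-0.84634451 -0.42360619  0.32289127]
 [-0.28993806 -0.14213052 -0.94643269]] [-0.62226668 -0.04172455  0.38034854] [ 0.35299756 -0.52031195  0.37187359]
```

View pics/top0.png

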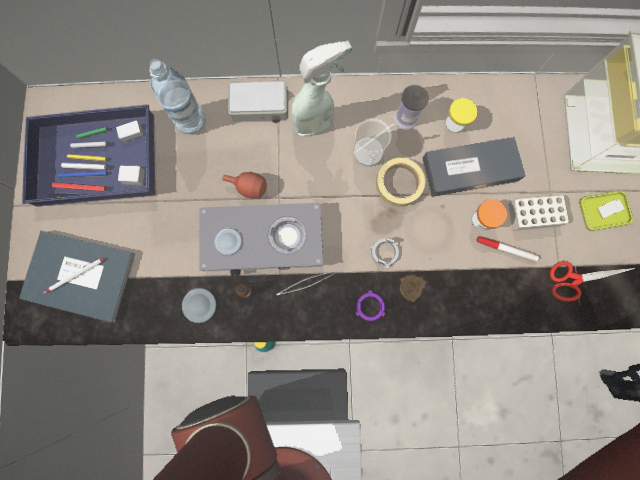

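View pics/side0.png

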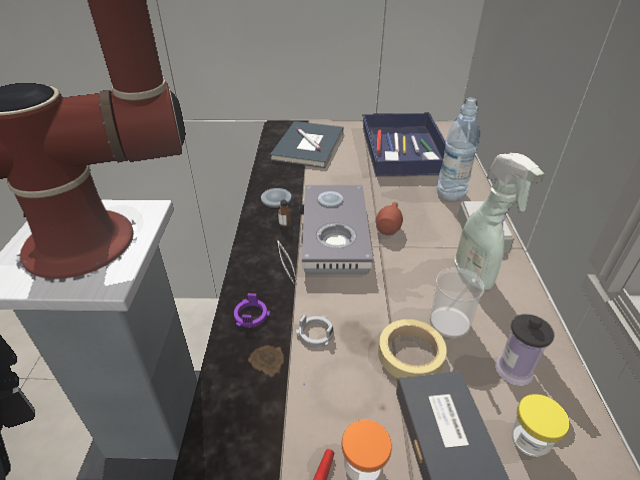

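View pics/wrist0.png

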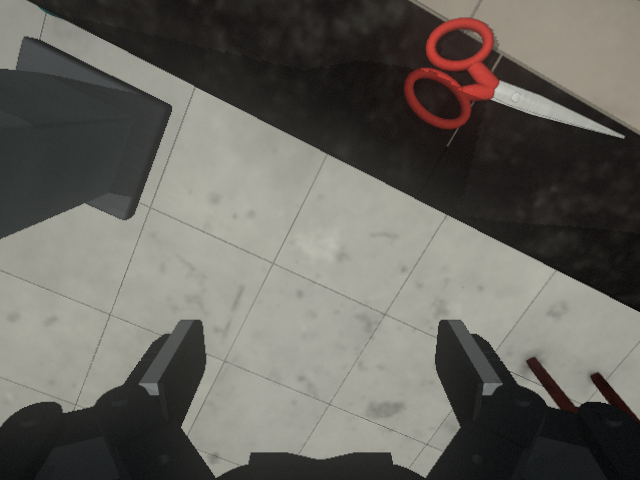

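```bash
cat > h.py <<'E'
import numpy as np, cv2
def ray(d,px,z):
    p=cv2.undistortPoints(np.array(px,float).reshape(-1,1,2),d["K"],np.array(d["D"])).reshape(-1,2)
    v=np.c_[p,np.ones(len(p))]@d["R"]; c=-d["R"].T@d["t"]
    z=np.broadcast_to(np.asarray(z,float),(len(p),))
    return c+v*((z-c[2])/v[:,2])[:,None]
def proj(d,X):
    X=np.array(X,float).reshape(-1,3)
    return cv2.projectPoints(X,cv2.Rodrigues(d["R"])[0],d["t"],d["K"],np.array(d["D"]))[0].reshape(-1,2)
E
python3 - <<'E'
import cv2,numpy as np
from h import *
t=cv2.imread("pics/top0.png"); s=cv2.imread("pics/side0.png")
a=cv2.resize(t[195:330,170:420],None,fx=3.2,fy=3.2,interpolation=cv2.INTER_CUBIC)
cv2.imwrite("pics/topc.png",a)
b=cv2.resize(s[170:370,220:420],None,fx=3,fy=3,interpolation=cv2.INTER_CUBIC)
cv2.imwrite("pics/sidec.png",b)
E
```

```text
(no output)
```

View pics/topc.png

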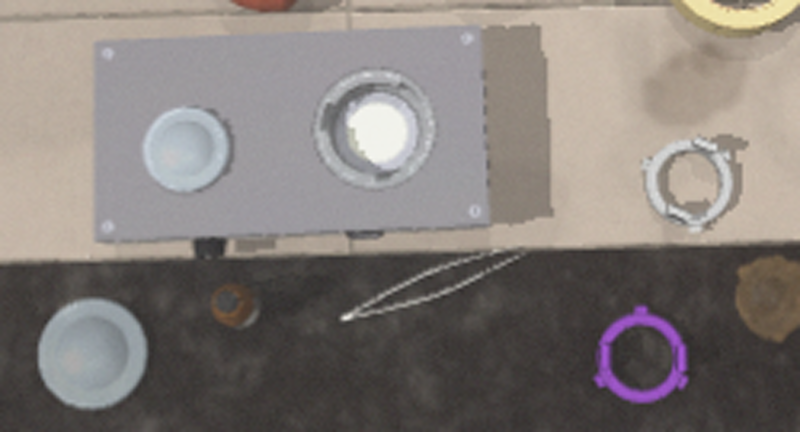

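View pics/sidec.png

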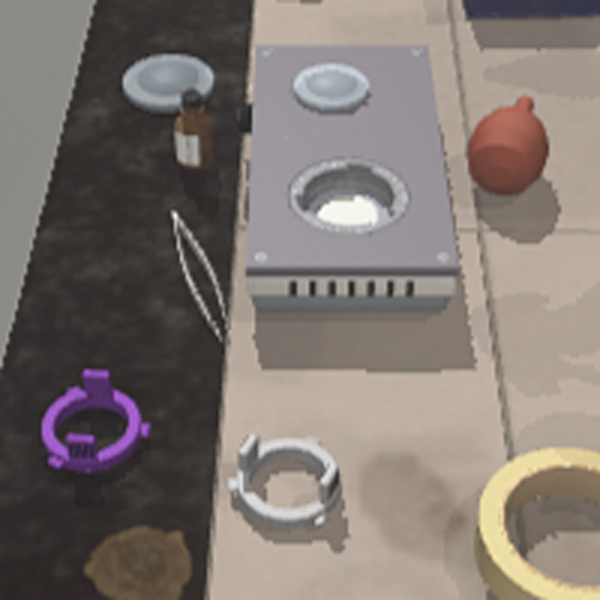

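Run:
```python
import cv2,numpy as np
from station import get_image
from h import *
d=get_image("top")
f=lambda L:[(x/3.2+170,y/3.2+195) for x,y in L]
c=ray(d,f([(95,42),(480,26),(490,222),(96,241)]),.045); print("deck",c, np.linalg.norm(np.diff(c,axis=0),axis=1), c.mean(0))
print("lens",ray(d,f([(186,149),(143,149),(232,150)]),.05))
print("biglens",ray(d,f([(38,353),(147,353)]),.005))
print("cell",ray(d,f([(375,128),(314,128),(436,128)]),.045))
print("ring",ray(d,f([(689,183),(645,183),(733,183)]),.01), ray(d,f([(711,142),(678,214)]),.026))
s=get_image("side"); f=lambda L:[(x/3+220,y/3+170) for x,y in L]
print("side lens",ray(s,f([(331,87),(293,87),(369,87)]),.05))
print("side cell",ray(s,f([(349,197),(289,197),(410,197)]),.045))
print("side ring",ray(s,f([(290,482)]),.007),"ears",ray(s,f([(249,440),(330,475)]),.026))
```

```text
deck [[ 0.59044486  0.1570998   0.045     ]
 [ 0.59426394 -0.09118593  0.045     ]
 [ 0.46736812 -0.09398892  0.045     ]
 [ 0.46165649  0.15411582  0.045     ]] [0.24831511 0.12692677 0.24817048] [0.52843335 0.03151019 0.045     ]
lens [[0.51802991 0.09656731 0.05      ]
 [0.51874537 0.12385822 0.05      ]
 [0.51662677 0.06743811 0.05      ]]
biglens [[0.39372111 0.20178935 0.005     ]
 [0.39217411 0.13033748 0.005     ]]
cell [[ 0.52929734 -0.02268622  0.045     ]
 [ 0.53031626  0.01608329  0.045     ]
 [ 0.52828343 -0.06142089  0.045     ]]
ring [[ 0.4937421  -0.22617753  0.01      ]
 [ 0.49451104 -0.19718677  0.01      ]
 [ 0.49296927 -0.2552263   0.01      ]] [[ 0.51796787 -0.23929385  0.026     ]
 [ 0.47153256 -0.21543365  0.026     ]]
side lens [[0.51960162 0.09455689 0.05      ]
 [0.49246752 0.09414396 0.05      ]
 [0.54671942 0.09496835 0.05      ]]
side cell [[ 0.53093169 -0.02389754  0.045     ]
 [ 0.4920425  -0.02454112  0.045     ]
 [ 0.57043409 -0.0232436   0.045     ]]
side ring [[ 0.4966324  -0.22648102  0.007     ]] ears [[ 0.47391175 -0.21333135  0.026     ]
 [ 0.51828766 -0.23683055  0.026     ]]
```

>>> move_arm(
  increments=[
    [4.8,-3.7,0,-7,8.5],
    [9.6,-7.5,0,-14,8.5],
    [14.4,-11.2,0,-21,8.5],
    [19.2,-15,0,-28,8.5],
    [24,-18.7,0,-36,8.5],
  ],
)

```text
t: 0.88
tool_pos: [0.4107, -0.2829, 0.2484]
tool_rot: [2.682, 1.635, 0.0]
contact_force: [1.0, -0.6, -0.3]
opening: 0.085
```

```bash
cat >> h.py <<'E'
from scipy.spatial.transform import Rotation as Rn
def tgt(x,y,z=None,o=None):
    "shift in tool axes (cm) to world x,y,z"
    from station import sensors
    o=sensors.get_obs(); R=Rn.from_rotvec(o["tool_rot"]).as_matrix(); p=o["tool_pos"]
    z=p[2] if z is None else z
    yw=np.degrees(np.arctan2(R[1,1],R[0,1]))
    print("shift cm",np.round(R.T@(np.array([x,y,z])-p)*100,2),"yaw tool y",round(yw,2),"pos",np.round(p,4),"t",round(o["t"],2),"q6",round(o["q"][5],2),"op",round(o["opening"],4),"F",np.round(o["contact_force"],1))
E
python3 -c "
from h import *; from station import ctrl
tgt(.5,-.1,.25); print(dir(ctrl),ctrl.nose_length)"
```

```text
shift cm [20.35 -0.44 -0.16] yaw tool y -27.25 pos [ 0.4107 -0.2829  0.2484] t 0.88 q6 -0.28 op 0.085 F [ 1.  -0.6 -0.3]
['MotionError', '__class__', '__delattr__', '__dict__', '__dir__', '__doc__', '__eq__', '__format__', '__ge__', '__getattribute__', '__getstate__', '__gt__', '__hash__', '__init__', '__init_subclass__', '__le__', '__lt__', '__module__', '__ne__', '__new__', '__reduce__', '__reduce_ex__', '__repr__', '__setattr__', '__sizeof__', '__str__', '__subclasshook__', '__weakref__', 'nose_length'] 0.017
```

>>> move_arm(
  increments=[
    [5,0,0,0,6.5],
    [10,0,0,0,6.5],
    [15,-0.3,0,0,6.5],
    [20,-0.4,0,0,6.5],
    [20,-0.4,0,0,6.5],
  ],
)

```text
t: 1.5
tool_pos: [0.4998, -0.1029, 0.2483]
tool_rot: [-2.681, -1.637, -0.0]
contact_force: [0.4, 0.0, -0.8]
opening: 0.0651
```

```bash
python3 -c "
from h import *; from station import ctrl,get_image
tgt(.5185,.0955,.25); print(ctrl.nose_length)
d=get_image('wrist'); cv2.imwrite('pics/w1.png',d['image'][:,:,::-1]); print(proj(d,[[.53,-.023,.045],[.5185,.0955,.05]]))"
```

```text
shift cm [18.5  -7.4  -0.17] yaw tool y -27.2 pos [ 0.4998 -0.1029  0.2483] t 1.5 q6 0.13 op 0.0651 F [ 0.4  0.  -0.8]
0.017
[[309.29836385 100.86667954]
 [211.50910229 -58.38981668]]
```

View pics/w1.png

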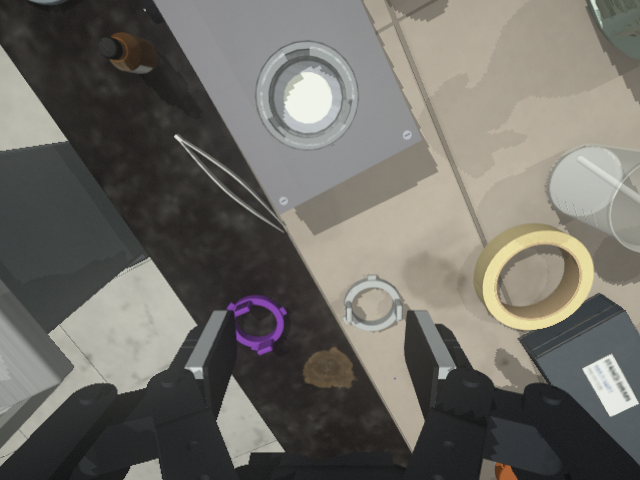

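```bash
python3 -c "
from h import *
i=cv2.imread('pics/w1.png')
c=cv2.resize(i[35:155,245:370],None,fx=5,fy=5,interpolation=cv2.INTER_CUBIC)
c=cv2.convertScaleAbs(c,alpha=1.3,beta=0); cv2.imwrite('pics/w1c.png',c)"
```

```text
(no output)
```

View pics/w1c.png

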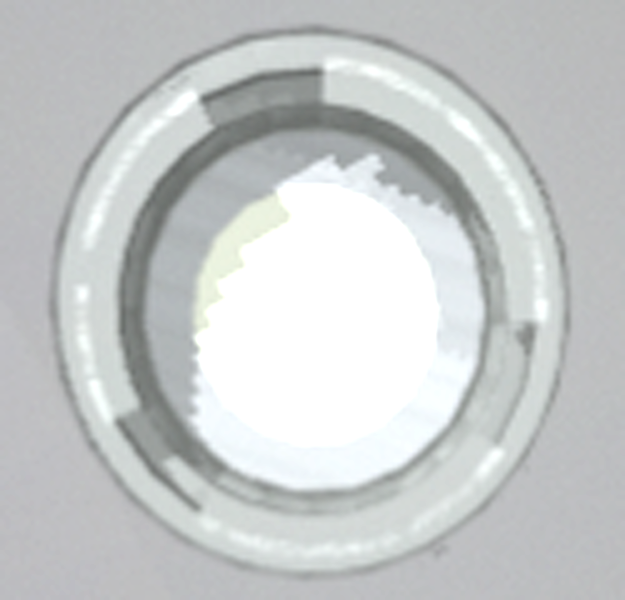

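```bash
python3 -c "
from h import *; from station import get_image
d=get_image('wrist')
f=lambda L:[(x/5+245-.4,y/5+35-.4) for x,y in L]
o=ray(d,f([(52,300),(568,300),(310,25),(310,578)]),.045); print(o); 
i=cv2.imread('pics/w1.png')
c=np.array([(o[0]+o[1])/2,(o[2]+o[3])/2]);print(c)
C=np.array([(o[:,0].min()+o[:,0].max())/2,(o[:,1].min()+o[:,1].max())/2])
import scipy.optimize as so
P=ray(d,f([(52,300),(568,300),(310,25),(310,578),(125,100),(490,100),(140,500),(480,505)]),.045)
r=so.least_squares(lambda v:np.hypot(P[:,0]-v[0],P[:,1]-v[1])-v[2],[.53,-.023,.039]).x;print('fit',r)
g=ray(d,f([(195,92),(323,68),(535,320),(503,447),(112,420),(205,520)]),.045)-np.r_[r[:2],.045]
a=np.degrees(np.arctan2(g[:,1],g[:,0]));print(a,np.hypot(g[:,0],g[:,1]))
"
```

```text
[[ 0.49499194 -0.00180675  0.045     ]
 [ 0.56470718 -0.0377455   0.045     ]
 [ 0.54747389  0.01347334  0.045     ]
 [ 0.51044433 -0.05638451  0.045     ]]
[[ 0.52984956 -0.01977613  0.045     ]
 [ 0.52895911 -0.02145559  0.045     ]]
fit [ 0.5292045  -0.02103747  0.03934114]
[  91.57056045   58.84089685  -29.67734506  -61.21549056 -179.84559189
 -145.81604126] [0.03444189 0.03345047 0.03430019 0.0358812  0.03477795 0.03536159]
```

>>> move_arm(
  increments=[
    [5,-2,0,0,6.5],
    [10,-4,0,0,6.5],
    [15,-6,3,0,6.5],
    [18.5,-7.4,6,0,6.5],
    [18.5,-7.4,8,0,6.5],
  ],
)

```text
t: 2.22
tool_pos: [0.5181, 0.0932, 0.1666]
tool_rot: [-2.684, -1.632, 0.003]
contact_force: [-0.6, -0.0, 0.1]
opening: 0.0649
```

```bash
python3 -c "
from h import *; from station import ctrl,get_image
tgt(.5185,.0955,.1); print(ctrl.nose_length)
d=get_image('wrist'); cv2.imwrite('pics/w2.png',d['image'][:,:,::-1]); print(proj(d,[[.53,-.023,.045],[.5185,.0955,.05]]))"
```

```text
shift cm [ 0.22 -0.06  6.66] yaw tool y -27.39 pos [0.5181 0.0932 0.1666] t 2.23 q6 0.51 op 0.0649 F [-0.6 -0.   0.1]
0.017
[[411.147073   369.13674321]
 [321.20556654 239.66421484]]
```

View pics/w2.png

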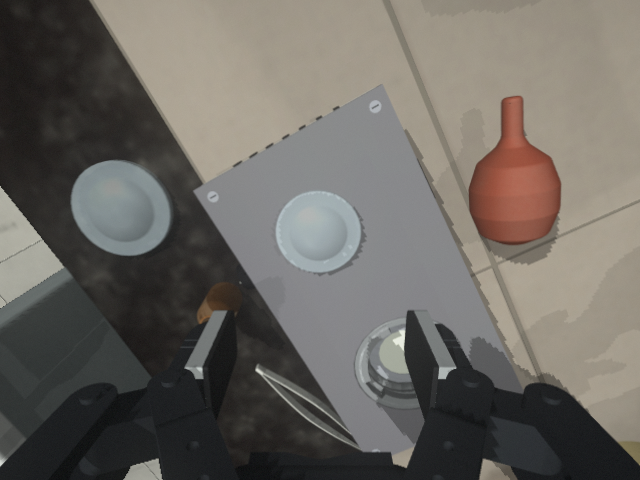

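```bash
python3 -c "
from h import *; from station import ctrl,get_image
d=get_image('wrist');i=d['image'];cv2.imwrite('pics/w3.png',i[:,:,::-1])
h=cv2.cvtColor(i,cv2.COLOR_RGB2HSV); m=cv2.inRange(h,(85,18,120),(110,90,255)); m[:, :230]=0;m[:,400:]=0;m[300:]=0
cs=max(cv2.findContours(m,0,1)[0],key=cv2.contourArea); print(cv2.boundingRect(cs),cv2.fitEllipse(cv2.convexHull(cs)))
(x,y),_,_=cv2.fitEllipse(cv2.convexHull(cs))
X,Y=ray(d,[(x,y)],.048)[0][:2]; print(X,Y); tgt(X,Y,.08)
x,y,w,hh=cv2.boundingRect(cs); print(ray(d,[(x,y+hh/2),(x+w,y+hh/2)],.048))
"
```

```text
(277, 189, 86, 83) ((319.57196044921875, 229.8295135498047), (83.0188217163086, 86.45994567871094), 96.69043731689453)
0.5187564485704278 0.10068576736355439
shift cm [ 0.92 -0.24  8.53] yaw tool y -27.54 pos [0.5171 0.0915 0.1653] t 2.33 q6 0.51 op 0.0649 F [-1.   0.  -0.5]
[[0.49503248 0.11246514 0.048     ]
 [0.54251974 0.08789941 0.048     ]]
```

>>> move_arm(
  increments=[
    [0.4,-0.1,3,0,6.5],
    [0.7,-0.2,6,0,6.5],
    [0.7,-0.2,8.5,0,6.5],
    [0.7,-0.2,8.9,0,6.5],
    [0.7,-0.2,8.9,0,6.5],
  ],
)

```text
t: 2.95
tool_pos: [0.5212, 0.0989, 0.0806]
tool_rot: [2.686, 1.627, 0.002]
contact_force: [0.1, -0.4, 0.3]
opening: 0.0646
```

```bash
python3 -c "
from h import *; from station import ctrl,get_image
tgt(.5187,.0985,.0645)
d=get_image('wrist'); cv2.imwrite('pics/w4.png',d['image'][:,:,::-1])"
```

```text
shift cm [-0.15 -0.21  1.61] yaw tool y -27.58 pos [0.5212 0.0989 0.0806] t 2.95 q6 0.53 op 0.0646 F [ 0.1 -0.4  0.3]
```

View pics/w4.png

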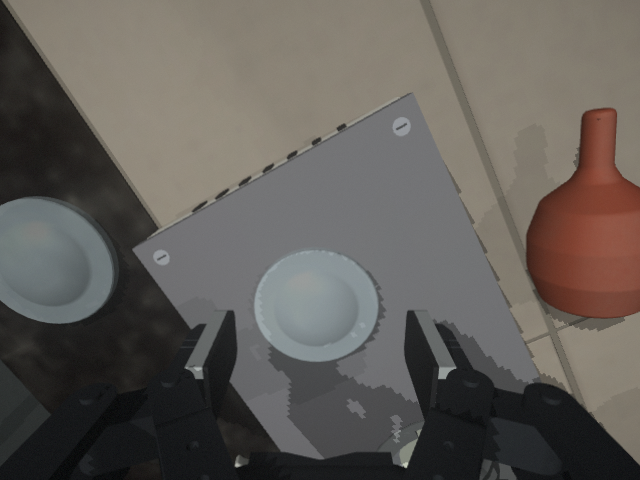

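```bash
python3 -c "
from h import *; from station import ctrl,get_image
d=get_image('wrist')
X=ray(d,[(317,306),(255,306),(379,306)],.049);print(X); tgt(X[0,0],X[0,1],.0645)
"
```

```text
[[0.51972346 0.1009785  0.049     ]
 [0.4959871  0.11339641 0.049     ]
 [0.54348697 0.08856894 0.049     ]]
shift cm [ 0.05 -0.25  1.67] yaw tool y -27.54 pos [0.5216 0.0994 0.0812] t 3.05 q6 0.53 op 0.065 F [ 1.4 -0.8 -1. ]
```

>>> move_arm(
  increments=[
    [0,-0.2,0.6,0,6.5],
    [0,-0.2,1.1,0,6.5],
    [0,-0.2,1.4,0,6.5],
    [0,-0.2,1.4,0,6.5],
  ],
)

```text
t: 3.55
tool_pos: [0.5181, 0.1009, 0.0648]
tool_rot: [-2.685, -1.63, 0.001]
contact_force: [0.1, -0.3, 0.4]
opening: 0.0649
```

```bash
python3 -c "
from h import *; from station import ctrl,get_image
tgt(.5187,.0985,.0645)
d=get_image('side'); cv2.imwrite('pics/s4.png',cv2.resize(d['image'][150:300,240:440,::-1],None,fx=4,fy=4,interpolation=2))"
```

```text
shift cm [-0.19  0.17  0.03] yaw tool y -27.47 pos [0.5181 0.1009 0.0648] t 3.55 q6 0.53 op 0.0649 F [ 0.1 -0.3  0.4]
```

View pics/s4.png

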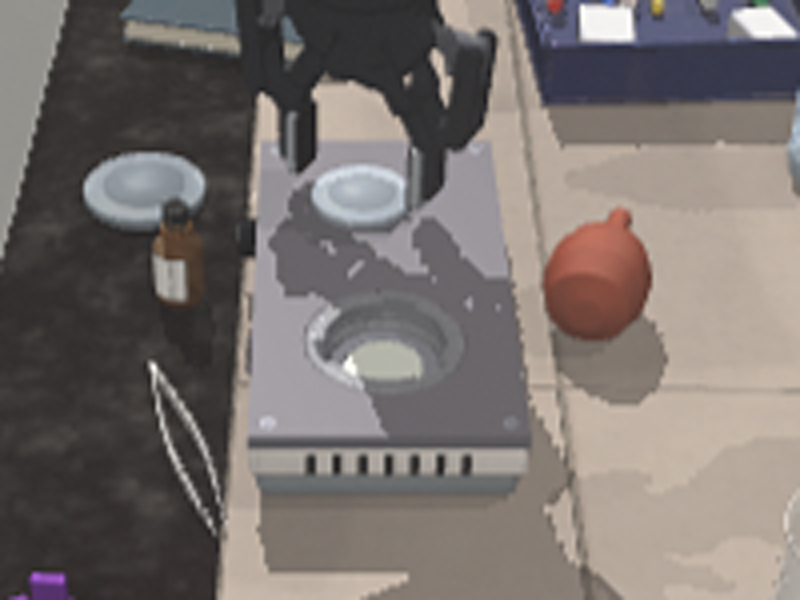

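>>> move_arm(
  increments=[
    [0,0,0.2,0,6.5],
    [0,0,0.4,0,6.5],
    [0,0,0.5,0,6.5],
  ],
)

```text
t: 3.98
tool_pos: [0.5184, 0.1008, 0.0601]
tool_rot: [-2.686, -1.63, 0.0]
contact_force: [0.1, 0.2, 1.2]
opening: 0.0649
```

```bash
python3 -c "
from h import *; from station import ctrl,get_image
tgt(.5187,.0985,.0645)
d=get_image('side'); cv2.imwrite('pics/s5.png',cv2.resize(d['image'][150:250,280:380,::-1],None,fx=6,fy=6,interpolation=2))"
```

```text
shift cm [-0.19  0.14 -0.44] yaw tool y -27.49 pos [0.5184 0.1008 0.0601] t 3.98 q6 0.53 op 0.0649 F [0.1 0.2 1.2]
```

View pics/s5.png

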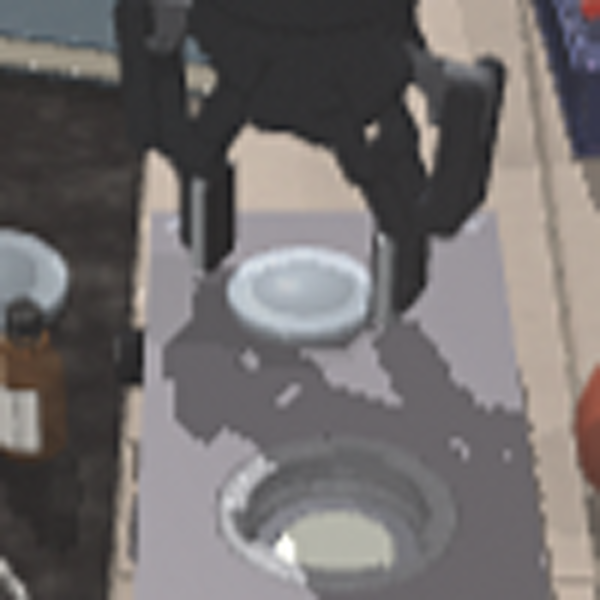

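>>> move_arm(
  increments=[
    [0,0,0,0,6.0],
    [0,0,0,0,5.7],
    [0,0,0,0,5.7],
  ],
  newtons=20,
)

```text
t: 4.4
tool_pos: [0.5185, 0.1008, 0.0604]
tool_rot: [2.686, 1.63, 0.0]
contact_force: [-0.2, -0.2, 0.2]
opening: 0.057
```

>>> move_arm(
  increments=[
    [0,0,0.1,0,5.7],
    [0,0,0.2,0,5.7],
    [0,0,0.2,0,5.7],
  ],
)

```text
t: 4.78
tool_pos: [0.5184, 0.1008, 0.0582]
tool_rot: [-2.686, -1.63, 0.0]
contact_force: [-0.1, 0.3, 0.3]
opening: 0.0573
```

```bash
python3 -c "
from h import *; from station import ctrl,get_image
tgt(.5187,.0985,.0645)
d=get_image('side'); cv2.imwrite('pics/s6.png',cv2.resize(d['image'][150:250,280:380,::-1],None,fx=6,fy=6,interpolation=2))"
```

```text
shift cm [-0.19  0.13 -0.63] yaw tool y -27.49 pos [0.5184 0.1008 0.0582] t 4.78 q6 0.53 op 0.0573 F [-0.1  0.3  0.3]
```

View pics/s6.png

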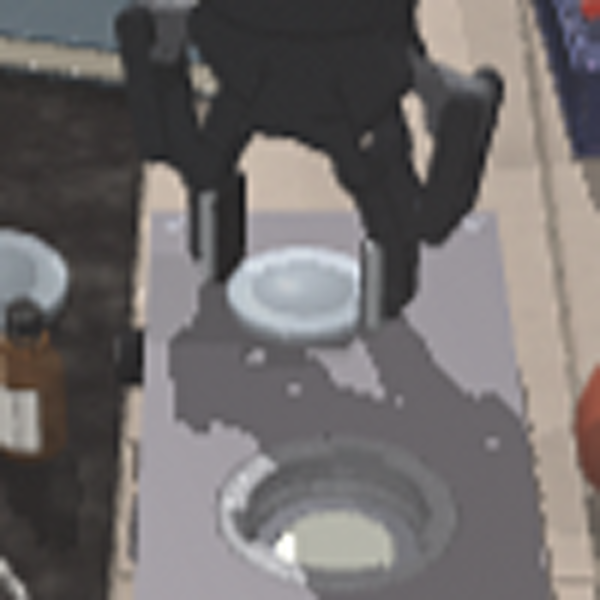

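>>> move_arm(
  increments=[
    [0,0,0,0,5.2],
    [0,0,0,0,5.2],
    [0,0,0,0,5.2],
  ],
  newtons=25,
)

```text
t: 5.2
tool_pos: [0.5187, 0.1009, 0.0586]
tool_rot: [2.685, 1.63, 0.001]
contact_force: [0.7, -0.9, 2.4]
opening: 0.0524
```

```bash
python3 -c "
from h import *; from station import ctrl,get_image
tgt(.5187,.0985,.0645)
d=get_image('wrist'); cv2.imwrite('pics/w6.png',d['image'][:,:,::-1])"
```

```text
shift cm [-0.21  0.11 -0.59] yaw tool y -27.48 pos [0.5187 0.1009 0.0586] t 5.2 q6 0.53 op 0.0524 F [ 0.7 -0.9  2.4]
```

View pics/w6.png

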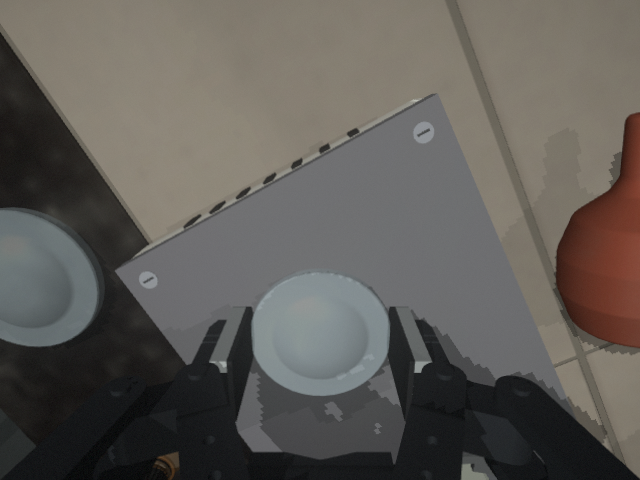

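```bash
python3 -c "
from h import *; from station import ctrl,get_image
d=get_image('wrist')
X=ray(d,[(320,333),(252,333),(390,333)],.049);print(X); tgt(X[0,0],X[0,1],.0645)
d=get_image('side'); cv2.imwrite('pics/s7.png',cv2.resize(d['image'][150:250,280:380,::-1],None,fx=6,fy=6,interpolation=2))
"
```

```text
[[0.51829652 0.10254586 0.049     ]
 [0.49541735 0.1144557  0.049     ]
 [0.54186372 0.09031365 0.049     ]]
shift cm [ 0.13 -0.12 -0.59] yaw tool y -27.49 pos [0.5188 0.1008 0.0586] t 5.3 q6 0.53 op 0.0524 F [ 0.4 -0.4  2.2]
```

View pics/s7.png

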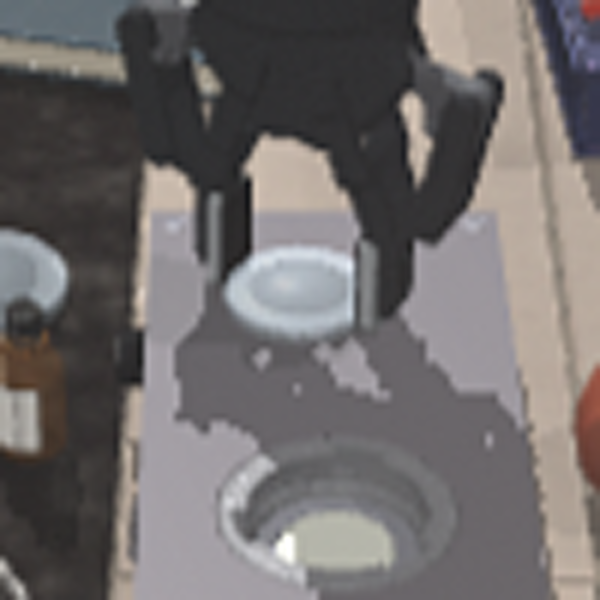

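>>> move_arm(
  increments=[
    [0,0,0,0,5.0],
    [0,0,0,0,4.9],
  ],
  newtons=25,
)

```text
t: 5.6
tool_pos: [0.5187, 0.1009, 0.0586]
tool_rot: [2.685, 1.63, 0.001]
contact_force: [0.3, -0.7, 4.8]
opening: 0.0525
```

```bash
python3 -c "
from h import *; from station import ctrl,get_image
d=get_image('side'); cv2.imwrite('pics/s8.png',cv2.resize(d['image'][150:250,280:380,::-1],None,fx=6,fy=6,interpolation=2))
"
```

```text
(no output)
```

View pics/s8.png

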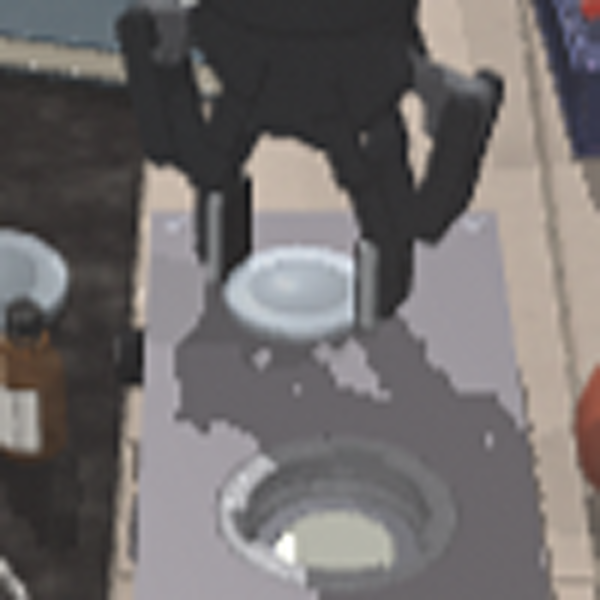

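>>> move_arm(
  increments=[
    [-1,0.6,-0.03,0,4.9],
    [-3,1.9,-0.03,0,4.9],
    [-5,3.2,-0.03,0,4.9],
    [-7,4.4,-0.03,0,4.9],
    [-7.5,4.7,-0.03,0,4.9],
  ],
)

```text
t: 6.28
tool_pos: [0.5254, 0.0117, 0.0586]
tool_rot: [-2.686, -1.626, -0.0]
contact_force: [-0.3, 3.7, 4.9]
opening: 0.0525
```

```bash
python3 -c "
from h import *; from station import ctrl,get_image
tgt(.529,-.023,.0585)
d=get_image('wrist'); cv2.imwrite('pics/w9.png',d['image'][:,:,::-1])
print(proj(d,[.5297,-.0217,.045]))"
```

```text
shift cm [-2.9   1.93  0.01] yaw tool y -27.62 pos [0.5254 0.0117 0.0586] t 6.28 q6 0.36 op 0.0525 F [-0.3  3.7  4.9]
[[369.83923732 389.21981174]]
```

View pics/w9.png

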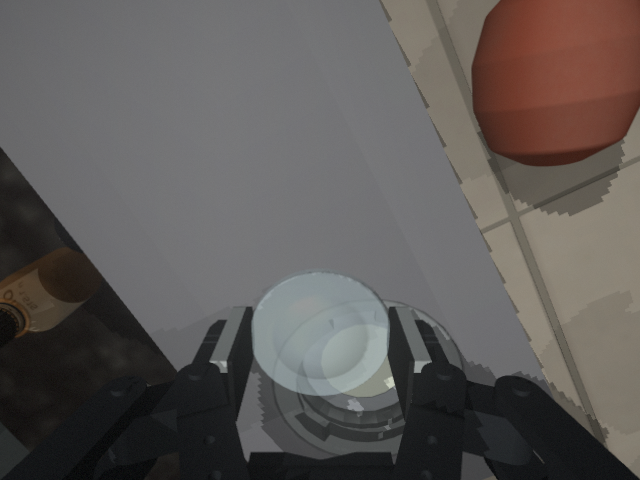

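>>> move_arm(
  increments=[
    [-1.5,1,0,0,4.9],
    [-2.9,1.9,0,0,4.9],
    [-2.9,1.9,0,0,4.9],
  ],
)

```text
t: 6.7
tool_pos: [0.5292, -0.0235, 0.0586]
tool_rot: [2.685, 1.628, -0.001]
contact_force: [-0.6, -1.7, 2.5]
opening: 0.0525
```

```bash
python3 -c "
from h import *; from station import ctrl,get_image
tgt(.529,-.023,.0585)
d=get_image('wrist'); cv2.imwrite('pics/w10.png',cv2.resize(d['image'][230:470,180:480,::-1],None,fx=2.5,fy=2.5,interpolation=2))
d=get_image('top'); cv2.imwrite('pics/t10.png',cv2.resize(d['image'][180:300,190:340,::-1],None,fx=5,fy=5,interpolation=2))"
```

```text
shift cm [ 0.04 -0.04  0.01] yaw tool y -27.53 pos [ 0.5292 -0.0235  0.0586] t 6.7 q6 0.3 op 0.0525 F [-0.6 -1.7  2.5]
```

View pics/w10.png

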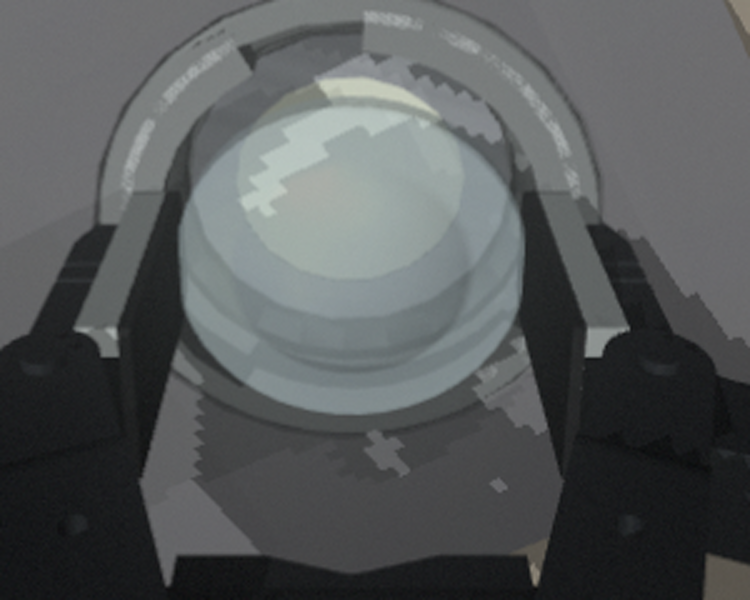

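View pics/t10.png

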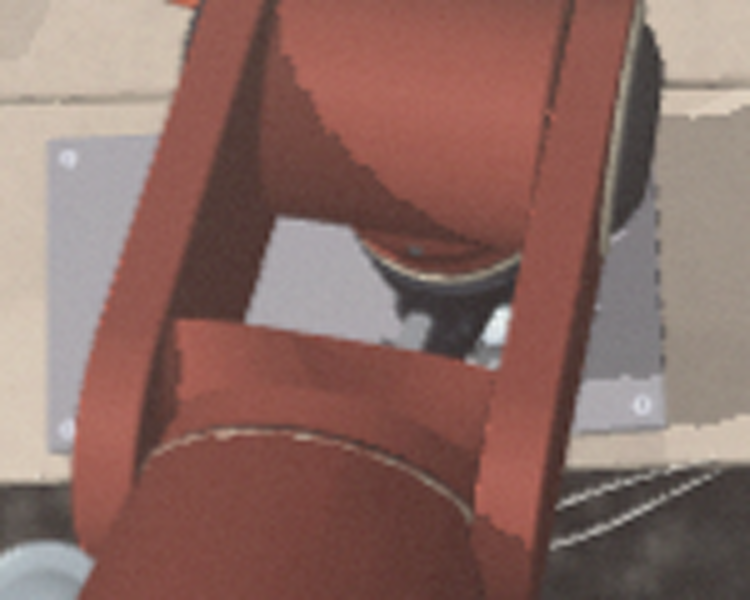

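```bash
python3 -c "
from h import *; from station import ctrl,get_image
d=get_image('wrist'); cv2.imwrite('pics/w11.png',d['image'][:,:,::-1])
f=lambda L:[(x/2.5+180-.3,y/2.5+230-.3) for x,y in L]
c=ray(d,f([(352,-4),(352,432)]),.045);c2=ray(d,f([(97,215),(603,215)]),.045);l=ray(d,f([(352,105),(352,413)]),[.046,.05])
print(c,np.linalg.norm(c[0]-c[1]),c.mean(0),np.linalg.norm(c2[0]-c2[1]),c2.mean(0));print(l,np.linalg.norm(l[0]-l[1]),l.mean(0))
R=Rn.from_rotvec(__import__('station').sensors.get_obs()['tool_rot']).as_matrix()
print(R.T@(c.mean(0)-l.mean(0))*100, R.T@(c2.mean(0)-l.mean(0))*100)
o=cv2.resize(d['image'][190:330,200:440,::-1],None,fx=3,fy=3,interpolation=2);cv2.imwrite('pics/w11c.png',o)
"
```

```text
[[ 0.54742157  0.01484856  0.045     ]
 [ 0.51237368 -0.0525965   0.045     ]] 0.07600783062344896 [ 0.52989762 -0.01887397  0.045     ] 0.07776754756630586 [ 0.53090687 -0.01627106  0.045     ]
[[ 5.39834600e-01  2.50403597e-04  4.60000000e-02]
 [ 5.16055628e-01 -4.55007112e-02  5.00000000e-02]] 0.0517165738910994 [ 0.52794511 -0.02262515  0.048     ]
[ 4.23142383e-01 -4.18493357e-05  2.99645825e-01] [ 0.70063471 -0.03061415  0.29939661]
```

View pics/w11c.png

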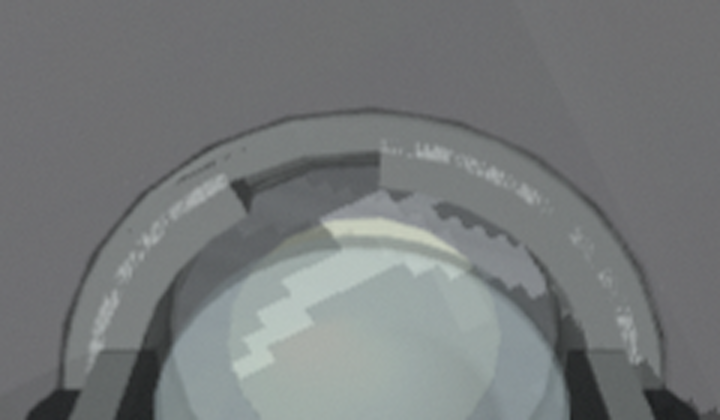

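>>> move_arm(
  increments=[
    [0.3,0,0,0,4.9],
    [0.45,0,0,0,4.9],
    [0.45,0,0,0,4.9],
  ],
)

```text
t: 7.22
tool_pos: [0.5311, -0.0174, 0.0585]
tool_rot: [-2.685, -1.631, -0.0]
contact_force: [-1.2, -0.4, 2.8]
opening: 0.0524
```

```bash
python3 -c "
from h import *; from station import ctrl,get_image
tgt(.529,-.023,.0585)
d=get_image('wrist'); cv2.imwrite('pics/w12.png',d['image'][:,:,::-1])
o=cv2.resize(d['image'][215:415,215:425,::-1],None,fx=3,fy=3,interpolation=2);cv2.imwrite('pics/w12c.png',o)
s=get_image('side'); cv2.imwrite('pics/s12.png',cv2.resize(s['image'][170:270,270:390,::-1],None,fx=6,fy=6,interpolation=2))"
```

```text
shift cm [-0.59  0.07  0.  ] yaw tool y -27.46 pos [ 0.5311 -0.0174  0.0585] t 7.22 q6 0.31 op 0.0524 F [-1.2 -0.4  2.8]
```

View pics/w12c.png

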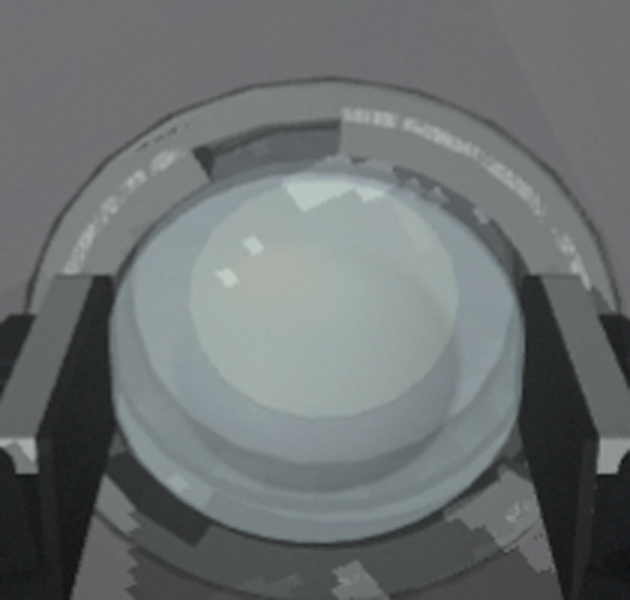

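View pics/s12.png

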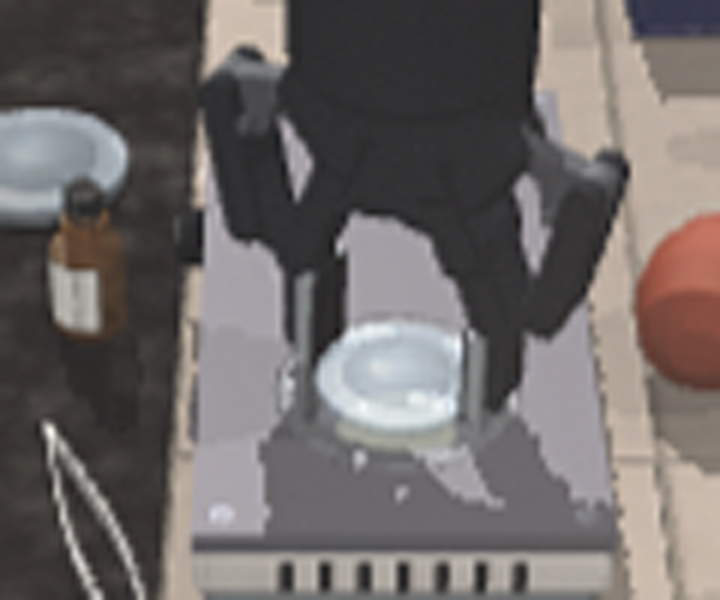

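```bash
python3 -c "
from h import *; from station import get_image
s=get_image('side')
print(ray(s,[(270+397/6,170+378/6)],.0485),ray(s,[(270+397/6,170+320/6),(270+397/6,170+435/6)],[.05,.045]))
print((proj(s,[[.531,-.024,.045],[.531,-.063,.045],[.531,.015,.045]])-[270,170])*6)
d=get_image('wrist');f=lambda L:[(x/3+215-.3,y/3+215-.3) for x,y in L]
a=ray(d,f([(25,320),(622,320)]),.045);b=ray(d,f([(110,350),(524,350)]),.048)
R=Rn.from_rotvec(__import__('station').sensors.get_obs()['tool_rot']).as_matrix()
print(np.diff(a,axis=0)@R,np.diff(b,axis=0)@R,R.T@(a.mean(0)-b.mean(0)))
"
```

```text
[[ 0.53057693 -0.01997667  0.0485    ]] [[ 0.53093322  0.00901397  0.05      ]
 [ 0.53032705 -0.04463384  0.045     ]]
[[398.21531488 394.20117826]
 [399.9482033  472.65929755]
 [396.59943064 320.98618583]]
[[ 7.53920115e-05  7.68493873e-02 -2.72947466e-05]] [[ 5.13203181e-05  5.26259986e-02 -1.86914934e-05]] [0.00259026 0.00082894 0.00300152]
```

```bash
python3 -c "
from h import *; from station import get_image
s=get_image('side')['image'][:,:,::-1]; s0=cv2.imread('pics/side0.png')
c=lambda i:cv2.resize(i[215:260,305:370],None,fx=6,fy=8,interpolation=2)
o=np.hstack([c(s0),cv2.convertScaleAbs(c(s),alpha=1.6)]); cv2.imwrite('pics/cmp.png',o); print(o.shape)"
```

```text
(360, 780, 3)
```

View pics/cmp.png

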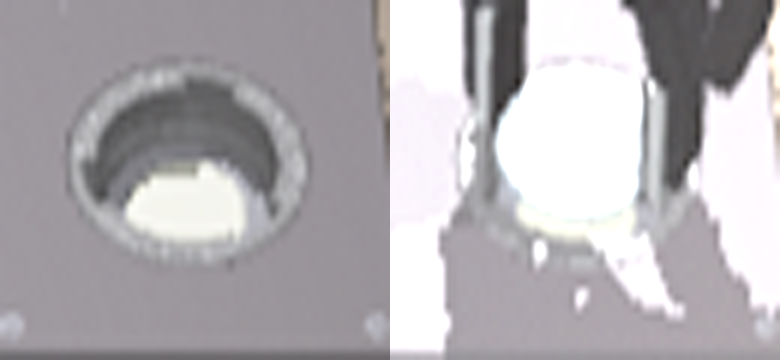

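```bash
python3 -c "
from h import *; from station import get_image,sensors
d=get_image('wrist');f=lambda L:[(x/3+215-.3,y/3+215-.3) for x,y in L]
o=sensors.get_obs();R=Rn.from_rotvec(o['tool_rot']).as_matrix();p=o['tool_pos']
q=ray(d,f([(320,77),(320,598),(345,160),(320,172),(320,543),(320,172),(320,543)]),[.045,.045,.045,.045,.045,.05,.05])
print(np.round((q-p)@R*1000,1))
"
```

```text
[[ 37.1  -0.7  13.6]
 [-40.1  -0.6  13.5]
 [ 26.3   2.4  13.6]
 [ 24.7  -0.7  13.6]
 [-30.8  -0.6  13.5]
 [ 26.9  -0.7   8.6]
 [-26.6  -0.7   8.5]]
```

>>> move_arm(
  increments=[
    [-0.1,0.06,0,0,4.9],
    [-0.2,0.08,0,0,4.9],
    [-0.2,0.08,0,0,4.9],
    [-0.2,0.08,0,0,5.8],
    [-0.2,0.08,0,0,5.8],
  ],
)

```text
t: 8.15
tool_pos: [0.5304, -0.0202, 0.0581]
tool_rot: [-2.685, -1.63, 0.002]
contact_force: [-0.0, -0.3, -0.1]
opening: 0.0581
```

```bash
python3 -c "
from h import *; from station import ctrl,get_image
tgt(.529,-.023,.0585)
d=get_image('wrist')
o=cv2.resize(d['image'][215:415,215:425,::-1],None,fx=3,fy=3,interpolation=2);cv2.imwrite('pics/w13c.png',o)"
```

```text
shift cm [-0.32  0.01 -0.04] yaw tool y -27.49 pos [ 0.5304 -0.0202  0.0581] t 8.15 q6 0.3 op 0.0581 F [-0.  -0.3 -0.1]
```

View pics/w13c.png

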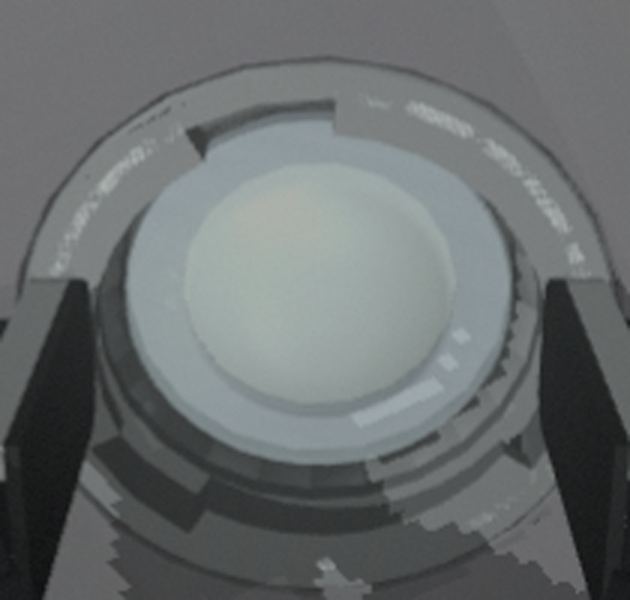

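>>> move_arm(
  increments=[
    [0,0,-1,0,6.5],
    [0,0,-4,0,6.5],
    [0,0,-8,0,6.5],
    [-2,0,-10,0,6.5],
    [-4,0,-10,0,6.5],
  ],
)

```text
t: 8.82
tool_pos: [0.5139, -0.0562, 0.1623]
tool_rot: [2.681, 1.629, 0.006]
contact_force: [-0.2, -0.7, -0.9]
opening: 0.0647
```

```bash
python3 -c "
from h import *; from station import ctrl,get_image
tgt(.495,-.226,.16)
d=get_image('wrist');cv2.imwrite('pics/w14.png',d['image'][:,:,::-1])
c=proj(d,[.5295,-.0215,.045])[0];print(c); x,y=int(c[0]),int(c[1])
o=cv2.resize(d['image'][max(0,y-70):y+70,x-90:x+90,::-1],None,fx=4,fy=4,interpolation=2);cv2.imwrite('pics/w14c.png',o)
s=get_image('side'); cv2.imwrite('pics/s14.png',cv2.resize(s['image'][200:270,290:390,::-1],None,fx=7,fy=7,interpolation=2))"
```

```text
shift cm [-15.94   6.14   0.24] yaw tool y -27.44 pos [ 0.5139 -0.0562  0.1623] t 8.82 q6 0.23 op 0.0647 F [-0.2 -0.7 -0.9]
[317.39572016 183.33599697]
```

View pics/w14c.png

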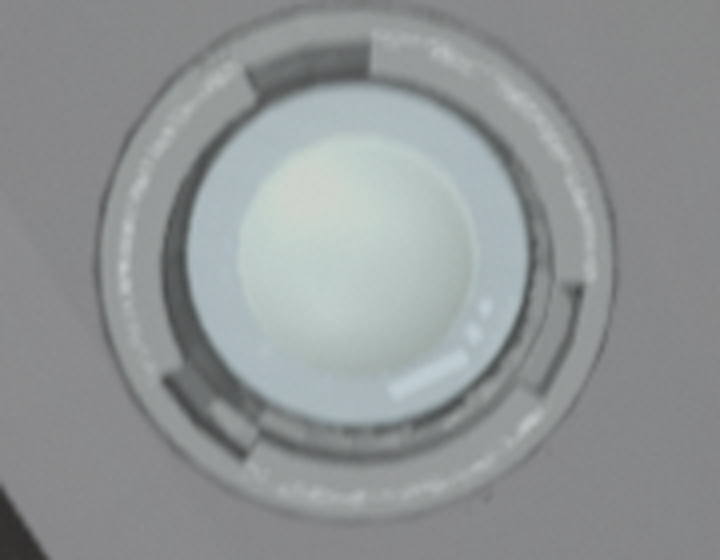

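View pics/s14.png

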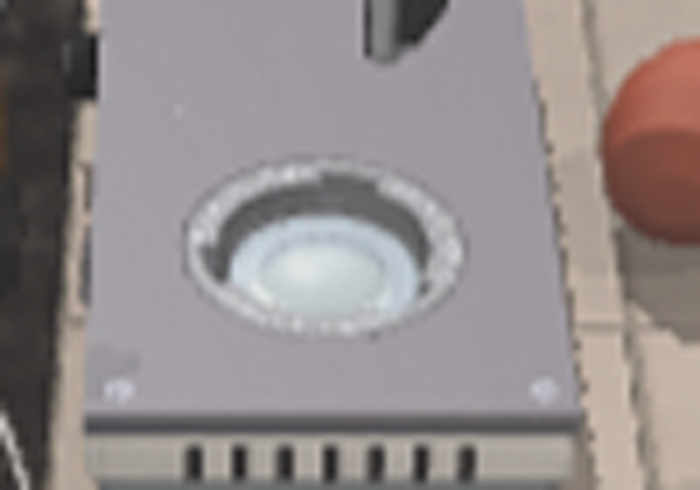

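```bash
python3 -c "
from h import *; from station import get_image,sensors
import scipy.optimize as so
d=get_image('wrist');f=lambda L:[(x/4+227-.4,y/4+113-.4) for x,y in L]
P=ray(d,f([(97,261),(617,261),(357,0),(357,522),(172,76),(548,85),(172,440),(540,450)]),.045)
r=so.least_squares(lambda v:np.hypot(P[:,0]-v[0],P[:,1]-v[1])-v[2],[.53,-.023,.039]).x;print('fit',r)
g=ray(d,f([(245,70),(372,40),(583,285),(542,393),(165,375),(247,460)]),.045)-np.r_[r[:2],.045]
a=np.degrees(np.arctan2(g[:,1],g[:,0]));print(a,np.hypot(g[:,0],g[:,1]),np.mean((a.reshape(3,2).mean(1))%120))
"
```

```text
fit [ 0.52768468 -0.01999289  0.03877056]
[  91.02052095   58.82853038  -30.23020969  -60.52982322 -179.97891825
 -148.43809725] [0.03348299 0.03358299 0.03358376 0.03336843 0.03308422 0.03356951] 75.11200048728686
```

>>> move_arm(
  increments=[
    [-5,2,0,0,7],
    [-10,4,0,0,7],
    [-14,5.4,0,0,7],
    [-15.9,6.1,0,0,7],
    [-15.9,6.1,0,0,7],
  ],
)

```text
t: 9.6
tool_pos: [0.4932, -0.2249, 0.1584]
tool_rot: [-2.686, -1.628, -0.0]
contact_force: [-0.2, -0.6, -0.1]
opening: 0.07
```

```bash
python3 -c "
from h import *; from station import ctrl,get_image
tgt(.495,-.226,.16)
d=get_image('wrist');cv2.imwrite('pics/w15.png',d['image'][:,:,::-1])
c=proj(d,[.495,-.226,.01])[0];print(c); x,y=int(c[0]),int(c[1])
print(x,y);o=cv2.resize(d['image'][y-70:y+70,x-90:x+90,::-1],None,fx=4,fy=4,interpolation=2);cv2.imwrite('pics/w15c.png',o)"
```

```text
shift cm [-0.01  0.21 -0.16] yaw tool y -27.57 pos [ 0.4932 -0.2249  0.1584] t 9.6 q6 -0.08 op 0.07 F [-0.2 -0.6 -0.1]
[324.97026959 228.54426704]
324 228
```

View pics/w15c.png

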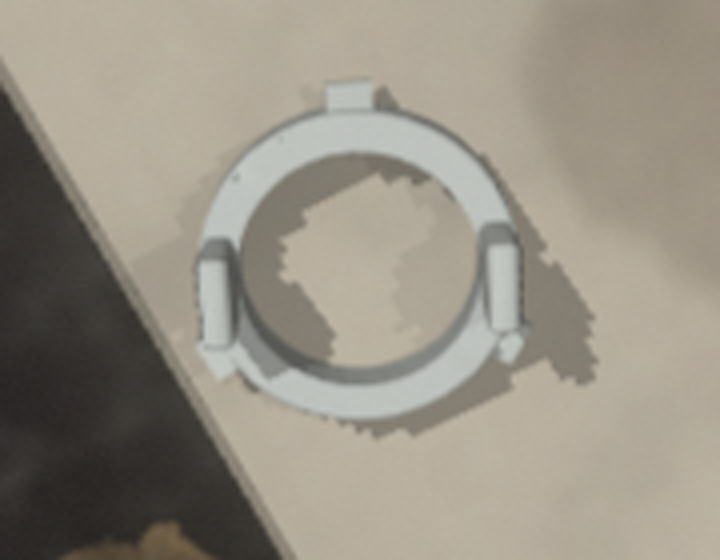

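```bash
python3 -c "
from h import *; from station import get_image,sensors
d=get_image('wrist');f=lambda L:[(x/4+234-.4,y/4+158-.4) for x,y in L]
e=ray(d,f([(212,303),(507,287),(198,303),(524,287)]),.026);v=e[1]-e[0];print(e,np.linalg.norm(e[3]-e[2]),np.degrees(np.arctan2(v[1],v[0])),e.mean(0))
b=ray(d,f([(200,262),(520,262),(358,108),(358,418)]),.01);print(b,b[:2].mean(0),b[2:].mean(0))
lug=ray(d,f([(350,82)]),.0075)-np.r_[e.mean(0)[:2],.0075];print(lug,np.degrees(np.arctan2(lug[0,1],lug[0,0])))
tgt(*e.mean(0)[:2],.1)
"
```

```text
[[ 0.47298245 -0.21177939  0.026     ]
 [ 0.517778   -0.2319048   0.026     ]
 [ 0.47091365 -0.21070493  0.026     ]
 [ 0.5202799  -0.23320461  0.026     ]] 0.05425183892879923 -24.193067904825185 [ 0.4954885  -0.22189843  0.026     ]
[[ 0.47114712 -0.20811998  0.01      ]
 [ 0.52094329 -0.23398788  0.01      ]
 [ 0.50825538 -0.19668369  0.01      ]
 [ 0.48221558 -0.24704883  0.01      ]] [ 0.4960452  -0.22105393  0.01      ] [ 0.49523548 -0.22186626  0.01      ]
[[1.33996632e-02 2.93806314e-02 6.93889390e-18]] 65.48363162923565
shift cm [0.24 0.12 5.83] yaw tool y -27.44 pos [ 0.4933 -0.2235  0.1583] t 9.7 q6 -0.08 op 0.0701 F [ 0.1  0.7 -0.5]
```

>>> move_arm(
  increments=[
    [0.2,0.1,3,-3,7],
    [0.2,0.1,7,-3,7],
    [0.2,0.1,11,-3,7],
    [0.2,0.1,12.5,-3,7],
    [0.2,0.1,12.5,-3,7],
  ],
)

```text
t: 10.32
tool_pos: [0.4947, -0.2222, 0.033]
tool_rot: [-2.639, -1.7, 0.001]
contact_force: [-0.1, -0.2, 0.2]
opening: 0.07
```

```bash
python3 -c "
from h import *; from station import ctrl,get_image
tgt(.4955,-.222,.02)
d=get_image('wrist');cv2.imwrite('pics/w16.png',d['image'][:,:,::-1])"
```

```text
shift cm [0.05 0.07 1.3 ] yaw tool y -24.42 pos [ 0.4947 -0.2222  0.033 ] t 10.32 q6 -0.13 op 0.07 F [-0.1 -0.2  0.2]
```

View pics/w16.png

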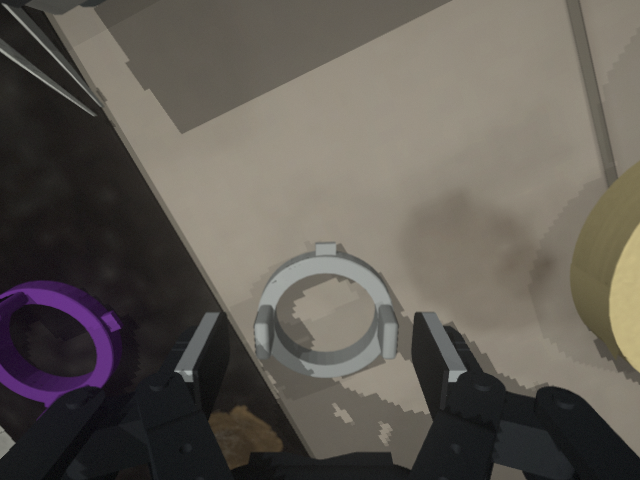

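```bash
python3 -c "
from h import *; from station import get_image,sensors
d=get_image('wrist')
e=ray(d,[(263.5,325),(389,324)],.026);print(e,np.linalg.norm(e[0]-e[1]));tgt(*e.mean(0)[:2],.02)
"
```

```text
[[ 0.47771468 -0.20884367  0.026     ]
 [ 0.52051565 -0.22780659  0.026     ]] 0.04681362561238297
shift cm [0.6  0.04 1.53] yaw tool y -24.44 pos [ 0.4962 -0.2236  0.0353] t 10.43 q6 -0.13 op 0.0699 F [ 0.5 -0.2  0.4]
```

>>> move_arm(
  increments=[
    [0,0.05,0.6,0,7],
    [0,0.05,1.1,0,6.6],
    [0,0.05,1.35,0,6.2],
    [0,0.05,1.35,0,5.8],
    [0,0.05,1.35,0,5.8],
  ],
)

```text
t: 11.05
tool_pos: [0.4954, -0.2237, 0.0202]
tool_rot: [2.642, 1.7, 0.0]
contact_force: [-0.2, 0.7, 0.3]
opening: 0.0579
```

```bash
python3 -c "
from h import *; from station import ctrl,get_image
tgt(.4955,-.222,.02)
d=get_image('wrist');cv2.imwrite('pics/w17.png',d['image'][:,:,::-1])"
```

```text
shift cm [ 0.16 -0.06  0.02] yaw tool y -24.49 pos [ 0.4954 -0.2237  0.0202] t 11.05 q6 -0.13 op 0.0579 F [-0.2  0.7  0.3]
```

View pics/w17.png

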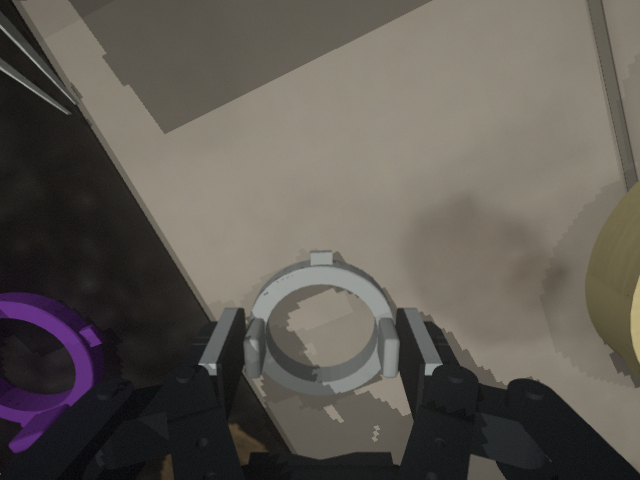

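```bash
python3 -c "
from h import *; from station import get_image,sensors
d=get_image('wrist')
o=sensors.get_obs();R=Rn.from_rotvec(o['tool_rot']).as_matrix();p=o['tool_pos']
q=ray(d,[(254,334),(254,376),(390,332),(390,377),(322,265),(322,394)],[.026]*4+[.009,.01])
print(np.round((q-p)@R*1000,1))
"
```

```text
[[ 10.5 -23.3  -5.8]
 [ -6.3 -24.2  -5.8]
 [ 11.3  22.3  -5.7]
 [ -6.7  23.3  -5.7]
 [ 28.5  -0.4  11.2]
 [-27.1  -0.3  10.2]]
```

>>> move_arm(
  increments=[
    [0.1,0,0,0,5.4],
    [0.1,0,0,0,5.0],
    [0.1,0,0,0,5.0],
    [0.1,0,0,0,5.0],
  ],
  newtons=45,
)

```text
t: 11.65
tool_pos: [0.4963, -0.2231, 0.021]
tool_rot: [2.641, 1.699, 0.0]
contact_force: [-2.2, 0.1, 5.8]
opening: 0.0531
```

>>> move_arm(
  increments=[
    [0,0,-3,0,5.0],
    [0,0,-6.5,0,5.0],
    [5,-1.4,-6.5,2,5.0],
    [10,-2.7,-6.5,4,5.0],
    [14,-3.8,-6.5,6,5.0],
  ],
)

```text
t: 12.28
tool_pos: [0.5189, -0.0776, 0.0845]
tool_rot: [-2.727, -1.558, 0.0]
contact_force: [-0.3, 0.4, -1.2]
opening: 0.0535
```

```bash
python3 -c "
from h import *; from station import ctrl,get_image
tgt(.5295,-.021,.0855)
d=get_image('wrist');cv2.imwrite('pics/w18.png',d['image'][:,:,::-1])"
```

```text
shift cm [ 5.41 -1.96 -0.1 ] yaw tool y -30.54 pos [ 0.5189 -0.0776  0.0845] t 12.28 q6 0.24 op 0.0535 F [-0.3  0.4 -1.2]
```

View pics/w18.png

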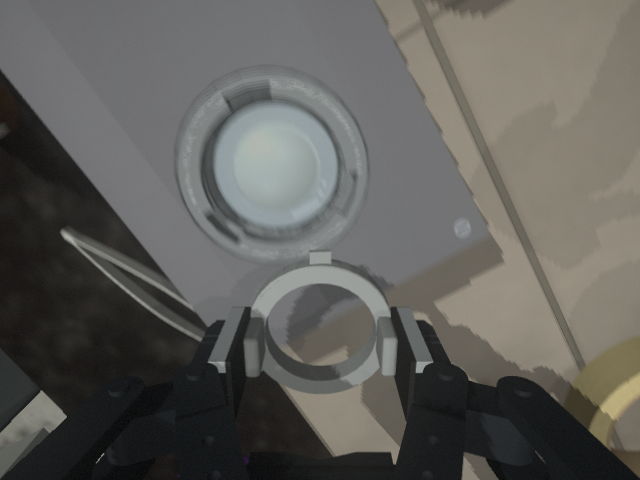

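>>> move_arm(
  increments=[
    [2.7,-0.95,0,0,5.0],
    [5.4,-1.9,0,0,5.0],
    [5.4,-1.9,0,0,5.0],
    [5.4,-1.9,0,0,5.0],
  ],
)

```text
t: 12.82
tool_pos: [0.5299, -0.0237, 0.0846]
tool_rot: [-2.727, -1.559, 0.001]
contact_force: [0.3, 0.3, -0.2]
opening: 0.053
```

```bash
python3 -c "
from h import *; from station import ctrl,get_image
tgt(.5295,-.021,.0855)
d=get_image('wrist');cv2.imwrite('pics/w19.png',d['image'][:,:,::-1])
d=get_image('side');cv2.imwrite('pics/s19.png',cv2.resize(d['image'][170:270,280:390,::-1],None,fx=6,fy=6,interpolation=2))"
```

```text
shift cm [ 0.21 -0.17 -0.09] yaw tool y -30.47 pos [ 0.5299 -0.0237  0.0846] t 12.82 q6 0.35 op 0.053 F [ 0.3  0.3 -0.2]
```

View pics/w19.png

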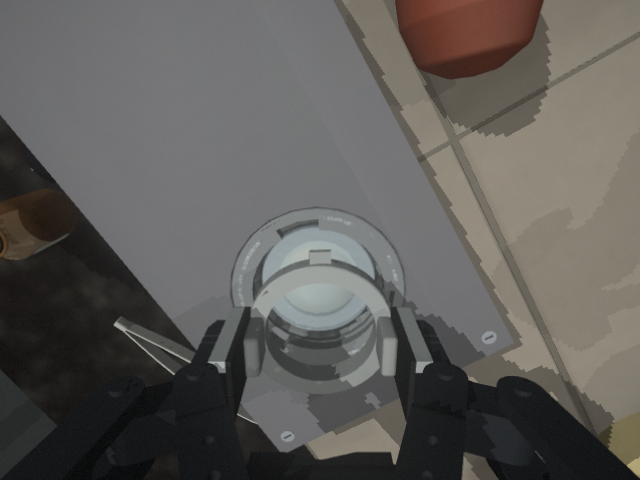

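View pics/s19.png

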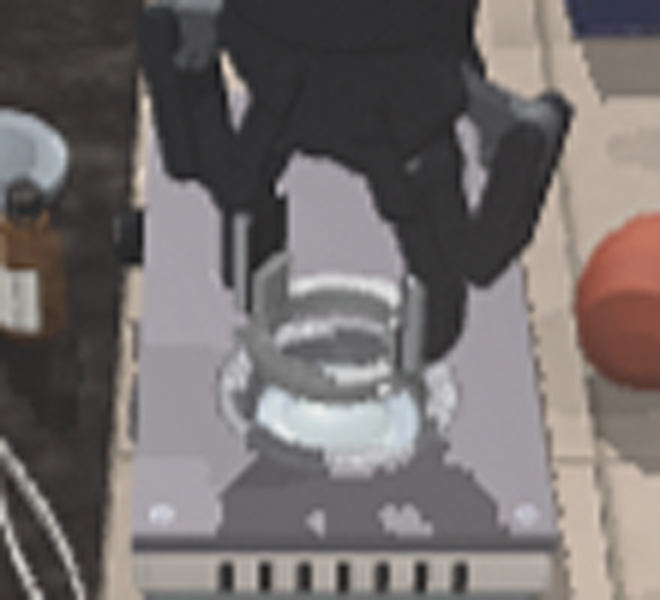

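```bash
python3 -c "
from h import *; from station import get_image,sensors
d=get_image('wrist')
cv2.imwrite('pics/w19c.png',cv2.resize(d['image'][195:405,215:425,::-1],None,fx=2.8,fy=2.8,interpolation=2))
o=sensors.get_obs();R=Rn.from_rotvec(o['tool_rot']).as_matrix();p=o['tool_pos'];print(p)
q=ray(d,[(231,275),(406,275),(319,207),(322,265),(322,394)],[.045]*3+[.0735,.0745])
print(np.round((q-p)@R*1000,1))
"
```

```text
[ 0.53012921 -0.02417044  0.08496195]
[[ 11.8 -40.7  40. ]
 [ 11.9  36.6  40. ]
 [ 42.7  -1.8  40. ]
 [ 28.3  -0.6  11.5]
 [-27.4  -0.5  10.5]]
```

View pics/w19c.png

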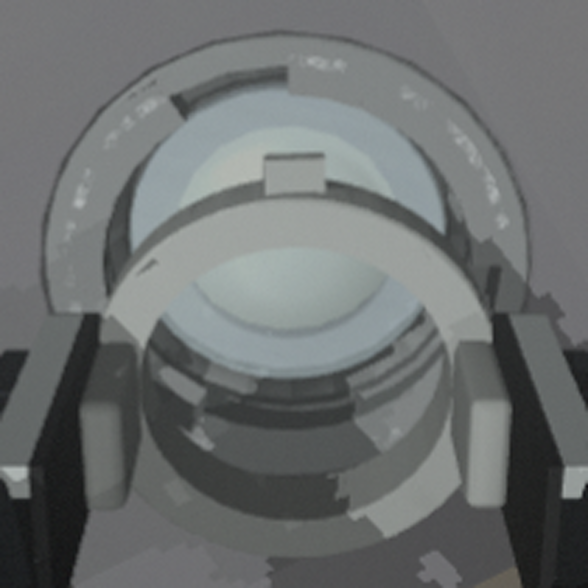

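>>> move_arm(
  increments=[
    [0.15,-0.1,0.5,0,5.0],
    [0.3,-0.15,1.0,0,5.0],
    [0.3,-0.15,1.6,0,5.0],
    [0.3,-0.15,1.6,0,5.0],
  ],
)

```text
t: 13.48
tool_pos: [0.5298, -0.0199, 0.0681]
tool_rot: [-2.726, -1.559, 0.002]
contact_force: [0.1, -1.1, -0.3]
opening: 0.0532
```

```bash
python3 -c "
from h import *; from station import get_image,sensors
d=get_image('wrist'); tgt(.53,-.02,.06)
cv2.imwrite('pics/w20c.png',cv2.resize(d['image'][195:405,215:425,::-1],None,fx=2.8,fy=2.8,interpolation=2))
o=sensors.get_obs();R=Rn.from_rotvec(o['tool_rot']).as_matrix();p=o['tool_pos'];print(p)
d=get_image('side');cv2.imwrite('pics/s20.png',cv2.resize(d['image'][170:270,280:390,::-1],None,fx=6,fy=6,interpolation=2))"
```

```text
shift cm [-0.01 -0.01  0.86] yaw tool y -30.48 pos [ 0.5302 -0.02    0.0686] t 13.53 q6 0.35 op 0.0535 F [-0.9  0.4 -1.7]
[ 0.53018759 -0.01996073  0.06859224]
```

View pics/w20c.png

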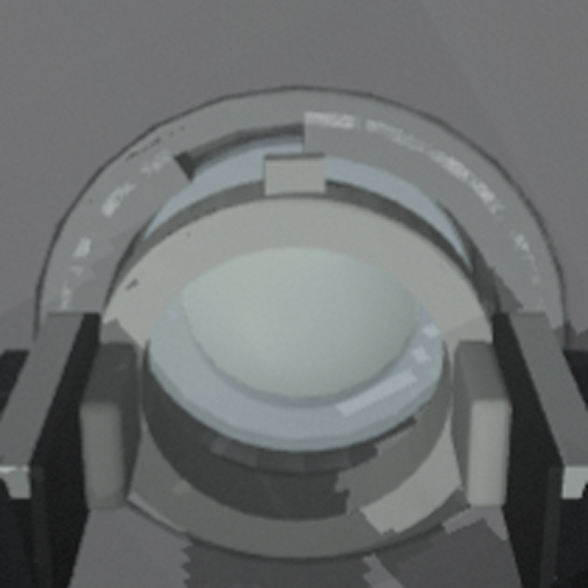

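View pics/s20.png

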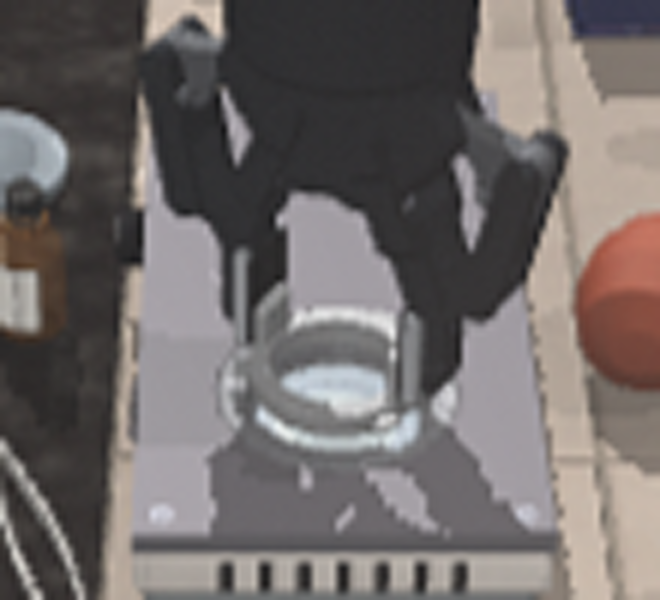

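```bash
python3 -c "
from h import *; from station import get_image,sensors
d=get_image('wrist'); f=lambda L:[(x/2.8+215-.3,y/2.8+195-.3) for x,y in L]
o=sensors.get_obs();R=Rn.from_rotvec(o['tool_rot']).as_matrix();p=np.array([.53,-.02,.0683])
q=ray(d,f([(33,330),(567,330),(300,87),(303,152),(296,196),(296,556)]),[.045]*3+[.045,.0565,.0583])
print(np.round((q-p)@R*1000,1))
"
```

```text
[[  2.2 -39.4  23.3]
 [  2.3  39.2  23.3]
 [ 39.6  -0.2  23.3]
 [ 30.1   0.2  23.3]
 [ 28.2  -0.7  11.8]
 [-27.1  -0.7  10. ]]
```

>>> move_arm(
  increments=[
    [0,0.04,0.2,0,5.0],
    [0,0.04,0.4,0,5.0],
    [0,0.04,0.5,0,5.0],
    [0,0.04,0.6,0,5.0],
  ],
)

```text
t: 14.12
tool_pos: [0.5308, -0.0202, 0.063]
tool_rot: [-2.727, -1.559, 0.0]
contact_force: [-0.3, -0.7, -0.4]
opening: 0.0531
```

>>> move_arm(
  increments=[
    [0,0,0.1,0,5.0],
    [0,0,0.2,0,5.0],
    [0,0,0.25,0,5.0],
    [0,0,0.3,0,5.0],
  ],
)

```text
t: 14.62
tool_pos: [0.5313, -0.0203, 0.0609]
tool_rot: [2.727, 1.559, 0.001]
contact_force: [-2.5, -0.1, 6.8]
opening: 0.053
```

```bash
python3 -c "
from h import *; from station import get_image,sensors
d=get_image('wrist'); tgt(.53,-.02,.06)
cv2.imwrite('pics/w21c.png',cv2.resize(d['image'][195:405,215:425,::-1],None,fx=2.8,fy=2.8,interpolation=2))
d=get_image('side');cv2.imwrite('pics/s21.png',cv2.resize(d['image'][170:270,280:390,::-1],None,fx=6,fy=6,interpolation=2))"
```

```text
shift cm [-0.04 -0.14  0.1 ] yaw tool y -30.48 pos [ 0.5314 -0.0203  0.061 ] t 14.68 q6 0.35 op 0.0531 F [-1.9 -0.1  4.8]
```

View pics/w21c.png

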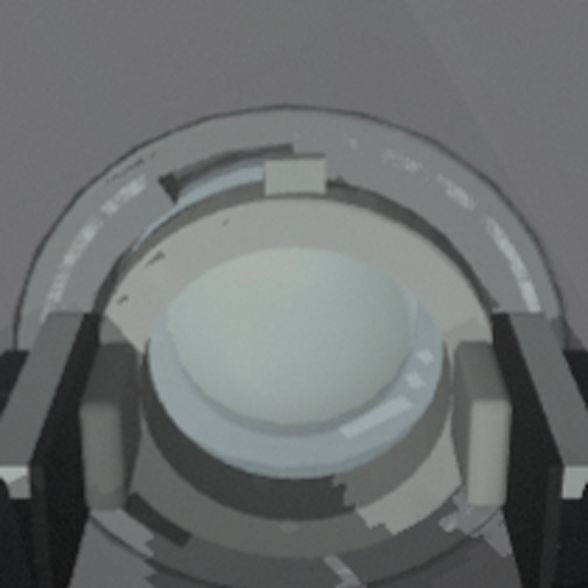

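>>> move_arm(
  increments=[
    [0,-0.1,0,0,5.0],
    [0,-0.1,0,-3,5.0],
    [0,-0.1,0.05,-6,5.0],
    [0,-0.1,0.05,-6,5.0],
  ],
)

```text
t: 15.22
tool_pos: [0.5305, -0.0199, 0.0597]
tool_rot: [2.641, 1.699, 0.002]
contact_force: [1.8, -1.4, 1.3]
opening: 0.053
```

>>> move_arm(
  increments=[
    [0,0,0.05,-2,5.0],
    [0,0,0.1,-4,5.0],
    [0,0,0.1,-6,5.0],
    [0,0,0.1,-6,5.0],
  ],
)

```text
t: 15.72
tool_pos: [0.5298, -0.0196, 0.0584]
tool_rot: [-2.549, -1.836, 0.0]
contact_force: [-0.2, 0.7, 0.7]
opening: 0.0529
```

```bash
python3 -c "
from h import *; from station import get_image,sensors
d=get_image('wrist'); tgt(.53,-.02,.06)
cv2.imwrite('pics/w22c.png',cv2.resize(d['image'][195:405,215:425,::-1],None,fx=2.8,fy=2.8,interpolation=2))"
```

```text
shift cm [-0.03  0.03 -0.16] yaw tool y -18.48 pos [ 0.5298 -0.0196  0.0584] t 15.78 q6 0.14 op 0.0533 F [ 0.4 -0.2  0.3]
```

View pics/w22c.png

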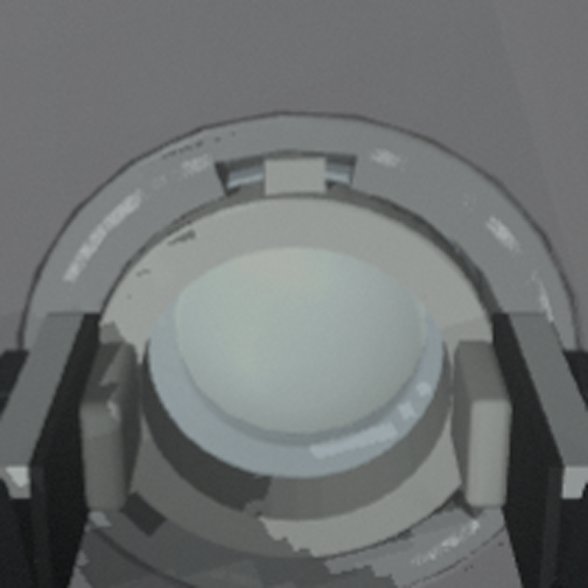

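>>> move_arm(
  increments=[
    [0,0,0.1,-1,5.0],
    [0,0,0.2,-1,5.0],
    [0,0,0.3,-1,5.0],
    [0,0,0.3,-1,5.0],
  ],
)

```text
t: 16.27
tool_pos: [0.5304, -0.0197, 0.0583]
tool_rot: [-2.532, -1.858, 0.001]
contact_force: [-8.8, 1.4, 18.5]
opening: 0.0536
```

>>> move_arm(
  increments=[
    [0,0,-0.3,0,5.0],
    [0,0,-0.3,0,5.0],
    [0,0,-0.3,0,6.0],
    [0,0,-0.3,0,6.0],
  ],
)

```text
t: 16.77
tool_pos: [0.5297, -0.0197, 0.0581]
tool_rot: [-2.533, -1.858, 0.001]
contact_force: [0.5, -0.9, -0.3]
opening: 0.0598
```

```bash
python3 -c "
from h import *; from station import get_image,sensors
d=get_image('wrist'); tgt(.53,-.02,.06)
cv2.imwrite('pics/w23c.png',cv2.resize(d['image'][195:405,215:425,::-1],None,fx=2.8,fy=2.8,interpolation=2))
d=get_image('side');cv2.imwrite('pics/s23.png',cv2.resize(d['image'][170:270,280:390,::-1],None,fx=6,fy=6,interpolation=2))"
```

```text
shift cm [-0.02  0.04 -0.18] yaw tool y -17.48 pos [ 0.5297 -0.0197  0.0582] t 16.82 q6 0.13 op 0.0596 F [ 0.  -0.7 -0.2]
```

View pics/w23c.png

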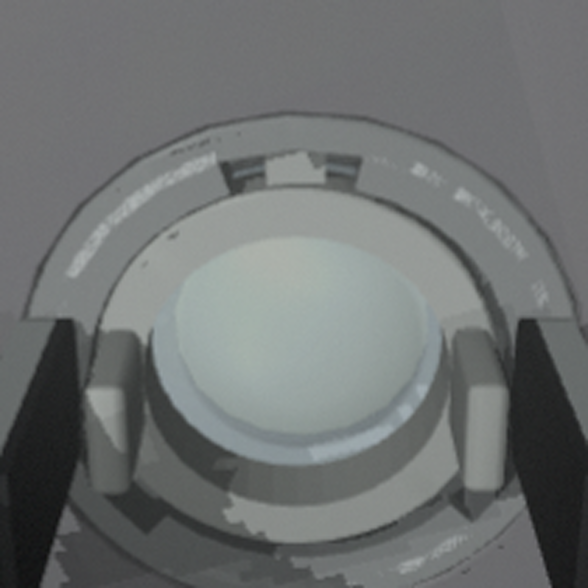

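View pics/s23.png

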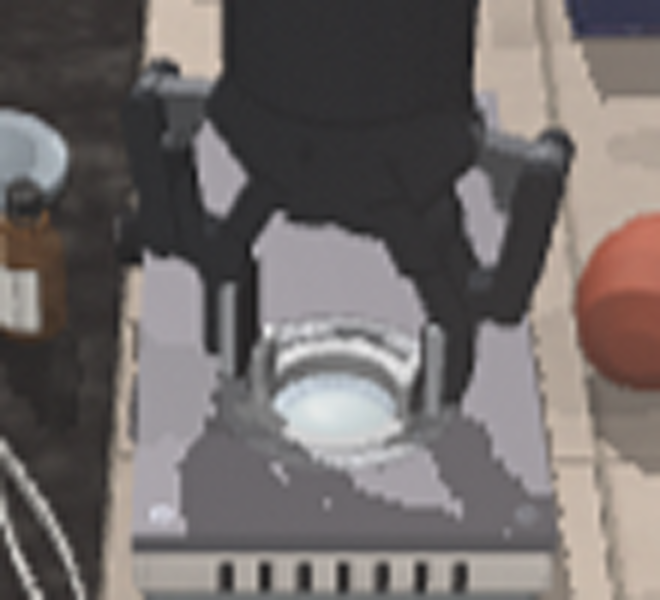

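>>> move_arm(
  increments=[
    [0,0,-0.4,0,6.0],
    [0,0,-0.4,0,5.6],
    [0,0,-0.4,0,5.0],
    [0,0,-0.4,0,5.0],
    [0,0,-0.4,0,5.0],
  ],
  newtons=40,
)

```text
t: 17.5
tool_pos: [0.5303, -0.0198, 0.063]
tool_rot: [2.533, 1.858, 0.001]
contact_force: [-0.1, 0.4, 2.8]
opening: 0.0525
```

```bash
python3 -c "
from h import *; from station import get_image,sensors
d=get_image('wrist'); tgt(.53,-.02,.06)
cv2.imwrite('pics/w24c.png',cv2.resize(d['image'][195:405,215:425,::-1],None,fx=2.8,fy=2.8,interpolation=2))
d=get_image('side');cv2.imwrite('pics/s24.png',cv2.resize(d['image'][170:270,280:390,::-1],None,fx=6,fy=6,interpolation=2))"
```

```text
shift cm [-0.03 -0.02  0.29] yaw tool y -17.48 pos [ 0.5303 -0.0198  0.0629] t 17.55 q6 0.13 op 0.0529 F [-0.6  0.4  3.2]
```

View pics/w24c.png

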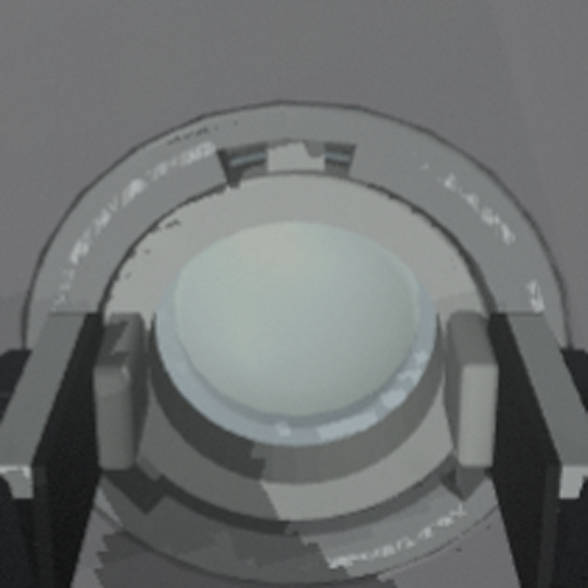

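>>> move_arm(
  increments=[
    [0,0,0,5,5.0],
    [0,0,0,10,5.0],
    [0,0,0,15,5.0],
    [0,0,0,20,5.0],
    [0,0,0,20,5.0],
  ],
)

```text
t: 18.23
tool_pos: [0.5303, -0.0198, 0.0628]
tool_rot: [2.816, 1.391, 0.001]
contact_force: [0.1, 1.4, 3.8]
opening: 0.0529
```

```bash
cat > st.py <<'E'
from h import *; from station import sensors,get_image
import sys
o=sensors.get_obs(); tgt(.53,-.02,.06); print("T",np.round(o["wrist_torque"],3))
if len(sys.argv)>1:
    d=get_image('wrist'); cv2.imwrite(f'pics/w{sys.argv[1]}c.png',cv2.resize(d['image'][195:405,215:425,::-1],None,fx=2.8,fy=2.8,interpolation=2))
E
python3 st.py 25
```

```text
shift cm [-0.03 -0.01  0.28] yaw tool y -37.43 pos [ 0.5303 -0.0198  0.0628] t 18.23 q6 0.48 op 0.0529 F [0.1 1.4 3.8]
T [-0.093 -0.069 -0.045]
```

View pics/w25c.png

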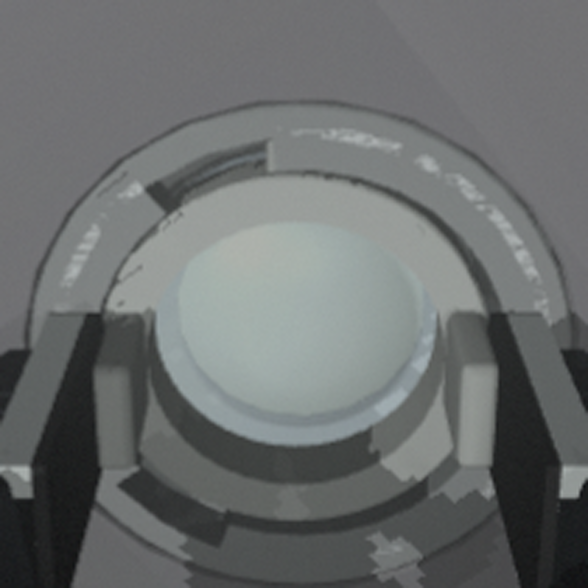

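>>> move_arm(
  increments=[
    [0,0,0,6,5.0],
    [0,0,0,12,5.0],
    [0,0,0.03,18,5.0],
    [0,0,0.05,24,5.0],
    [0,0,0.05,24,5.0],
  ],
)

```text
t: 18.9
tool_pos: [0.5305, -0.0199, 0.0623]
tool_rot: [3.043, 0.777, 0.002]
contact_force: [1.6, -0.4, 2.1]
opening: 0.0525
```

```bash
python3 st.py
```

```text
shift cm [-0.05 -0.02  0.23] yaw tool y -61.37 pos [ 0.5305 -0.0199  0.0623] t 18.9 q6 0.89 op 0.0525 F [ 1.6 -0.4  2.1]
T [-0.135 -0.319 -0.114]
```

>>> move_arm(
  increments=[
    [0,0,0.02,5,5.0],
    [0,0,0.04,10,5.0],
    [0,0,0.07,15,5.0],
    [0,0,0.07,15,5.0],
  ],
)

```text
t: 19.4
tool_pos: [0.5306, -0.0202, 0.0616]
tool_rot: [3.118, 0.374, 0.002]
contact_force: [3.0, -3.3, 0.5]
opening: 0.0525
```

```bash
python3 st.py 26
```

```text
shift cm [-0.06 -0.04  0.16] yaw tool y -76.33 pos [ 0.5306 -0.0202  0.0616] t 19.4 q6 1.15 op 0.0525 F [ 3.  -3.3  0.5]
T [-0.457 -0.518 -0.118]
```

View pics/w26c.png

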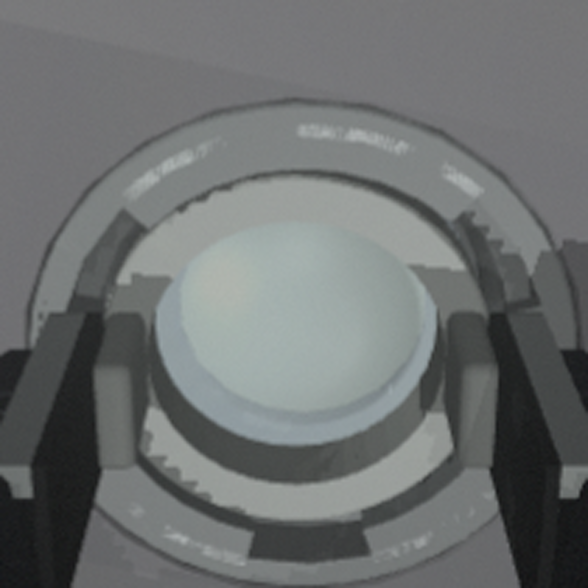

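>>> move_arm(
  increments=[
    [0,0,0.02,3,5.0],
    [0,0,0.03,6,5.0],
    [0,0,0.04,9,5.0],
    [0,0,0.04,9,5.0],
  ],
)

```text
t: 19.95
tool_pos: [0.5306, -0.0205, 0.0614]
tool_rot: [3.137, 0.128, 0.002]
contact_force: [3.4, -5.0, 0.9]
opening: 0.0528
```

```bash
python3 st.py
```

```text
shift cm [-0.05 -0.05  0.14] yaw tool y -85.33 pos [ 0.5306 -0.0205  0.0614] t 19.95 q6 1.31 op 0.0528 F [ 3.4 -5.   0.9]
T [-0.651 -0.473 -0.016]
```

>>> move_arm(
  increments=[
    [0.03,0.05,0,0,5.0],
    [0.03,0.05,0.02,3,5.0],
    [0.03,0.05,0.03,6,5.0],
    [0.03,0.05,0.03,6,5.0],
  ],
)

```text
t: 20.45
tool_pos: [0.5307, -0.0206, 0.0612]
tool_rot: [3.14, -0.038, 0.001]
contact_force: [1.2, -4.8, 3.2]
opening: 0.0526
```

```bash
python3 st.py; python3 st.py;python3 st.py 27
```

```text
shift cm [-0.07 -0.06  0.12] yaw tool y -91.38 pos [ 0.5307 -0.0206  0.0612] t 20.45 q6 1.42 op 0.0526 F [ 1.2 -4.8  3.2]
T [-0.786 -0.246  0.011]
shift cm [-0.07 -0.06  0.12] yaw tool y -91.38 pos [ 0.5307 -0.0206  0.0612] t 20.45 q6 1.42 op 0.0526 F [ 1.2 -4.8  3.2]
T [-0.786 -0.246  0.011]
shift cm [-0.07 -0.06  0.12] yaw tool y -91.38 pos [ 0.5307 -0.0206  0.0612] t 20.45 q6 1.42 op 0.0526 F [ 1.2 -4.8  3.2]
T [-0.786 -0.246  0.011]
```

View pics/w27c.png

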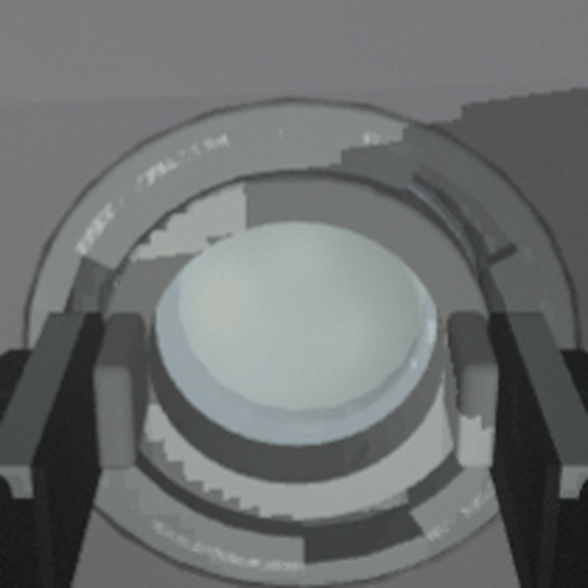

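>>> move_arm(
  increments=[
    [0,0.03,0,3,5.0],
    [0,0.03,0.02,6,5.0],
    [0,0.03,0.03,8,5.0],
    [0,0.03,0.03,8,5.0],
  ],
)

```text
t: 21.0
tool_pos: [0.5306, -0.0209, 0.061]
tool_rot: [3.13, -0.255, 0.001]
contact_force: [0.4, -4.3, 5.0]
opening: 0.0527
```

```bash
python3 st.py; python3 -c "
from station import sensors; print(sensors.get_obs()['effort'])"
```

```text
shift cm [-0.08 -0.08  0.1 ] yaw tool y -99.31 pos [ 0.5306 -0.0209  0.061 ] t 21.0 q6 1.55 op 0.0527 F [ 0.4 -4.3  5. ]
T [-0.789 -0.056  0.492]
[  1.81136873 -29.92273629 -28.23604345   1.27151202   0.41583021
   0.50137527]
```

>>> move_arm(
  increments=[
    [0,0.02,0,1,5.0],
    [0,0.02,0,1,5.0],
    [0,0.02,0,1,5.0],
  ],
)

```text
t: 21.38
tool_pos: [0.5306, -0.0209, 0.061]
tool_rot: [3.128, -0.281, 0.001]
contact_force: [1.2, -3.6, 5.2]
opening: 0.0531
```

```bash
python3 st.py 28; python3 -c "
from station import sensors; print(sensors.get_obs()['effort'])"
```

```text
shift cm [-0.08 -0.08  0.1 ] yaw tool y -100.27 pos [ 0.5306 -0.0209  0.061 ] t 21.38 q6 1.57 op 0.0531 F [ 1.2 -3.6  5.2]
T [-0.658 -0.101  0.759]
[  1.10342748 -29.96997714 -28.24665785   1.20525185   0.44008247
   0.75895702]
```

View pics/w28c.png

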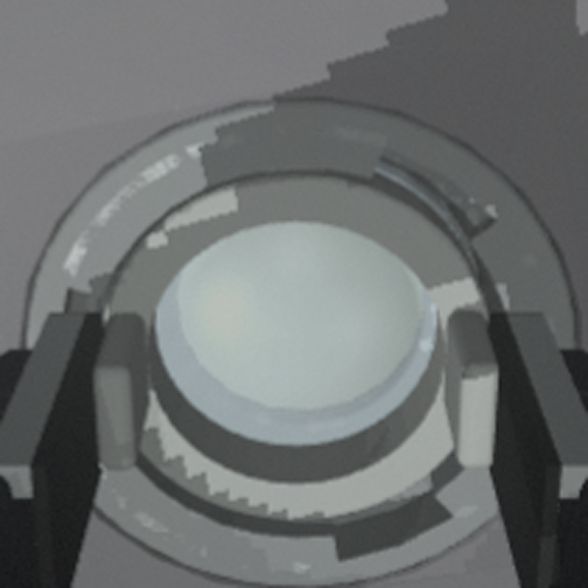

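>>> move_arm(
  increments=[
    [0,0,0,0,5.5],
    [0,0,0,0,6.5],
    [0,0,0,0,6.8],
    [0,0,-1,0,6.8],
    [0,0,-4,0,6.8],
  ],
)

```text
t: 22.05
tool_pos: [0.5287, -0.0203, 0.0993]
tool_rot: [-3.128, 0.287, 0.007]
contact_force: [1.2, 0.8, 0.6]
opening: 0.068
```

>>> move_arm(
  increments=[
    [0,0,-3,0,6.8],
    [-2,0,-6,0,6.8],
    [-3,0,-6,0,6.8],
    [-3,0,-6,0,6.8],
  ],
)

```text
t: 22.55
tool_pos: [0.5, -0.015, 0.1598]
tool_rot: [-3.128, 0.287, 0.001]
contact_force: [0.6, 0.9, 0.2]
opening: 0.0684
```

```bash
python3 -c "
from h import *; from station import get_image,sensors
d=get_image('wrist');tgt(.53,-.02,.16)
cv2.imwrite('pics/w30.png',d['image'][:,:,::-1])
c=proj(d,[.53,-.02,.045])[0];x,y=map(int,c);print(x,y)
o=cv2.resize(d['image'][y-70:y+70,x-90:x+90,::-1],None,fx=4,fy=4,interpolation=2);cv2.imwrite('pics/w30c.png',o)
d=get_image('side');cv2.imwrite('pics/s30.png',cv2.resize(d['image'][190:270,280:390,::-1],None,fx=6,fy=6,interpolation=2))"
```

```text
shift cm [ 3.04 -0.06 -0.08] yaw tool y -100.48 pos [ 0.5    -0.0151  0.1592] t 22.6 q6 1.57 op 0.0681 F [ 0.8 -0.1 -0.8]
321 193
```

View pics/w30c.png

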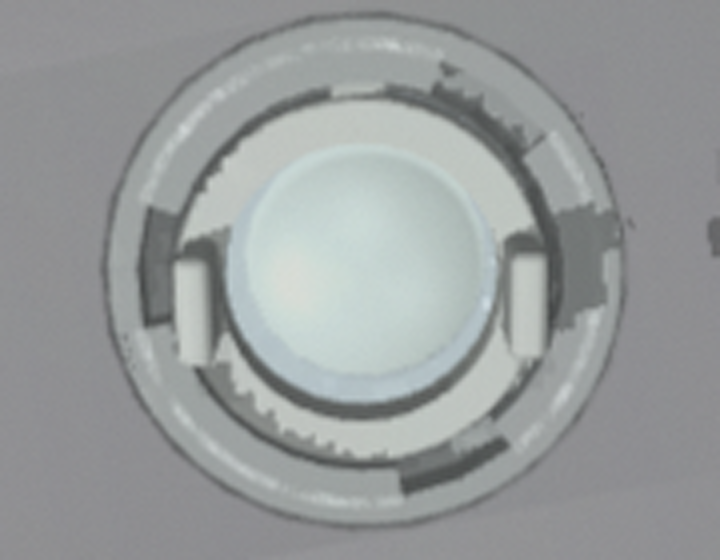

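View pics/s30.png

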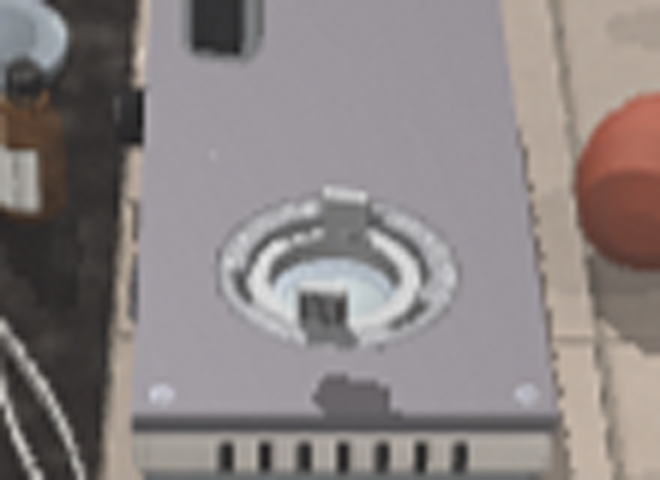

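```bash
python3 -c "
from h import *; from station import get_image,order
d=get_image('wrist');s=get_image('side')
f=lambda L:[(x/4+231-.4,y/4+123-.4) for x,y in L]
e=ray(d,f([(192,312),(529,304)]),.0583);v=e[1]-e[0];print(e,np.linalg.norm(v),np.degrees(np.arctan2(v[1],v[0])))
for z in (.0583,.0602,.064): print(z,ray(s,[(280+345/6,190+191/6),(280+323/6,190+292/6)],z)-ray(d,f([(192,312),(529,304)]),z))
print(order.finish_job())"
```

```text
[[ 0.53315269  0.00432453  0.0583    ]
 [ 0.52561356 -0.04293643  0.0583    ]] 0.04785850855259221 -99.06352686218425
0.0583 [[ 1.29310506e-04 -1.24441961e-03  2.77555756e-17]
 [-5.93890653e-05 -6.44450773e-03  2.77555756e-17]]
0.0602 [[-3.69921510e-04 -3.46391387e-03  2.77555756e-17]
 [-5.95108556e-04 -8.87863420e-03  2.77555756e-17]]
0.064 [[-1.36838554e-03 -7.90290238e-03  5.55111512e-17]
 [-1.66654754e-03 -1.37468871e-02  5.55111512e-17]]
the job is handed in; nothing more can be done
None
```

I slid the 54 mm lens flat across the deck into the cell, where it dropped and lay flat. I then set the bright metal ring over it and handed the job in at about 22.7 s on the robot's clock. The purple ring and the larger lens were not touched.

- **Ring drop:** The ring rested on its lugs until I turned it back about 13° anticlockwise, when they came over the gaps. My first grip was too low, and I read the 18.5 N contact at that point as the fingertips meeting the deck. I opened the fingers, the ring dropped in, and I gripped it again higher on the ears.
- **Tightening:** I turned it clockwise about 83°. The torque rose from about 0 to 0.49 N·m at 82° (18 N at one ear, the figure for snug). One more degree took it to 0.76 N·m, about 28 N at an ear, so it is somewhat tighter than snug. I then let go and moved clear.
- **Last checks:** The pictures show the ring in the cell with its lugs under the rim and no crack visible in the lens. The ears point at about -99°, so the ring held its angle after release, and the contact force was near zero.
- **What disagreed:** Wrist torque up to 74° was near zero or slightly negative, not the rise expected as the spring was pressed. The ears' height matched full depth best of the heights I tried, but the two cameras still disagreed by 1 mm at one ear and 6 mm at the other. So depth and a flat spring rest mainly on the turn angle and the final rise in torque.

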